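# Put the polish bottles away in their matching holders

## Task

Put the four black-capped polish bottles away, each into the shallow grey holder that matches its shape and size: wide round bottle in the wide round dish, slim round bottle in the small round dish, square one in the square tray, oblong one in the oblong tray. They are glass: do not tip them over, set them down rather than dropping them, and leave each standing flat on its holder's floor, inside the rim. Leave the white-topped dropper bottle and the cream jar where they are.

Things in the scene. Friction and masses are not known exactly. Their poses are not given: they have to be found in the camera images.
- wide_mid (a point): Upright, loose, z axis up; this point is on its axis, half-way up. Wide polish bottle: squat round amber glass body 50 mm in diameter and 40 mm high, black round cap 20 mm in diameter on top (collar 24 mm), 70 mm high in all. About 90 g. Yaw does not matter.
- slim_mid (a point): Upright, loose, z axis up; this point is on its axis, half-way up. Slim polish bottle: narrow round amber glass body 28 mm in diameter and 46 mm high, black round cap 16 mm in diameter (collar 20 mm), 80 mm high in all. About 45 g. Yaw does not matter.
- square_mid (a point): Upright, loose, z axis up; this point is on its axis, half-way up. Square polish bottle: amber glass body 36 x 36 mm and 42 mm high, sides along its x and y axes, black round cap 18 mm in diameter (collar 22 mm), 72 mm high in all. About 70 g.
- oblong_mid (a point): Upright, loose, z axis up; this point is on its axis, half-way up. Oblong polish bottle: flat-sided amber glass body 56 mm along its x axis, 24 mm along its y axis and 44 mm high, black round cap 18 mm in diameter (collar 22 mm), 76 mm high in all. About 60 g.
- dish_wide: Fixed to the desk. Its origin is the centre of its underside, at desk height (z up). Wide round holder for the wide bottle: shallow grey dish 74 mm in outer diameter, 66 mm inside, rim 10 mm high, floor 4 mm above the desk.
- dish_slim: Fixed to the desk. Its origin is the centre of its underside, at desk height (z up). Small round holder for the slim bottle: shallow grey dish 52 mm in outer diameter, 44 mm inside, rim 10 mm high, floor 4 mm above the desk.
- tray_square: Fixed to the desk. Its origin is the centre of its underside, at desk height (z up). Square holder for the square bottle: shallow grey tray 60 x 60 mm outside, 52 x 52 mm inside, sides along its x and y axes, rim 10 mm high, floor 4 mm above the desk.
- tray_oblong: Fixed to the desk. Its origin is the centre of its underside, at desk height (z up). Oblong holder for the oblong bottle: shallow grey tray 80 mm (inside 72) along its x axis, 48 mm (inside 40) along its y axis, rim 10 mm high, floor 4 mm above the desk.
- dropper_mid (a point): Bystander, not a polish bottle: cuticle-oil dropper bottle, round amber glass 34 mm in diameter with a white collar and white rubber bulb in place of a black cap, 82 mm high. Loose, upright; this point is on its axis half-way up.
- jar_mid (a point): Bystander: low cream jar, white with a flat aluminium lid 56 mm in diameter, 36 mm high. Loose, upright; this point is on its axis half-way up.
Things that resemble listed ones, but are neither listed nor needed, are in the scene too. What is shaped like the part that bears wide_mid but green is not meant.

How it is judged (in metres and radians):
At the end, for the whole second after the job is handed in: Each of the four polish bottles stands upright (within 0.1 rad) on the floor of its own holder (height within 3 mm), its axis within 13 mm of the holder's centre, at rest and released; the dropper bottle and the jar stand upright within 25 mm of where they were (horizontal distance between wide_mid and dish_wide below 0.013 m and z of wide_mid in the frame of dish_wide between 0.036 and 0.042 m and angle between each of wide_mid, slim_mid, square_mid, oblong_mid, dropper_mid, jar_mid's own z axis and vertical below 0.1 rad and linear speed of each of wide, slim, square, oblong below 0.02 m/s and horizontal distance between slim_mid and dish_slim below 0.013 m and z of slim_mid in the frame of dish_slim between 0.041 and 0.047 m and horizontal distance between square_mid and tray_square below 0.013 m and z of square_mid in the frame of tray_square between 0.037 and 0.043 m and horizontal distance between oblong_mid and tray_oblong below 0.013 m and z of oblong_mid in the frame of tray_oblong between 0.039 and 0.045 m and distance of each of dropper_mid, jar_mid from where it was at the start of the episode below 0.025 m); the robot touches nothing.
It fails at once if a polish bottle is tipped over (leans more than 45 degrees) (angle between any of wide_mid, slim_mid, square_mid, oblong_mid's own z axis and vertical above 0.8 rad).
It fails at once if a polish bottle is dropped or flung (moves faster than 0.7 m/s with no finger on it: a fall of about 25 mm) ((linear speed of wide above 0.7 m/s and contact force between the fingers and wide below 0.02 N) or (linear speed of slim above 0.7 m/s and contact force between the fingers and slim below 0.02 N) or (linear speed of square above 0.7 m/s and contact force between the fingers and square below 0.02 N) or (linear speed of oblong above 0.7 m/s and contact force between the fingers and oblong below 0.02 N)).
It fails at once if the dropper bottle is moved more than 25 mm or tipped (distance of dropper_mid from where it was at the start of the episode above 0.025 m or angle between dropper_mid's own z axis and vertical above 0.5 rad).
It fails at once if the cream jar is moved more than 25 mm or tipped (distance of jar_mid from where it was at the start of the episode above 0.025 m or angle between jar_mid's own z axis and vertical above 0.5 rad).
It also fails if it takes over 115 s, if anything falls off the work surface, if the arm or the gripper's body presses on something with over 40 N, if the wrist force passes 120 N, or if a joint passes its speed limit or range.

## Robot

A 6-joint arm with a two-finger parallel gripper is mounted at the origin on the work surface. World frame = base frame: x ahead of the robot, y to its left, z up, the work surface at z = 0. Lengths are in mm, angles in rad, forces in N, time in s.
With the tool pointing down it reaches from about 275 to 750 mm from the base axis. Payload 10.2 kg.
Tool frame: the origin (TCP) lies at the very end of the fingers, on their centre line; the grasp point (between the pads) lies 19 mm behind it; z points along the fingers, y is the direction in which the jaws open and shut (so a half turn about z gives the same grasp; the last joint's range is limited). The gripper opens to 85 mm and grips with 20 to 120 N. Pads are 22 mm wide; open, the fingers measure 114 mm over their backs; the gripper's body (76 mm by 85 mm) begins 54 mm behind the grasp point. The pads swing forward as they close: fully open they stand 13 mm farther back than shut.
Start: joints at [0.946, 0.313, 1.498, -0, 1.331, -0.223], TCP at [205.328, 483.189, 231.294] pointing down, gripper open.
Joint ranges: [-2.94, 2.94], [-0.97, 2.17], [0.19, 2.56], [-1.23, 4.37], [0.02, 3.11], [-2.88, 2.88]. Speed limits (rad/s): [2.39, 2.39, 3.01, 3.14, 3.14, 3.14].

## Interface

Orientations are given as a unit quaternion [w, x, y, z].
In Python, from rig import sensors, imaging, ctrl gives the robot as it stands.
- The arm moves only by the shell command python3 -m creep 'ROWS' [FORCE]. ROWS is JSON, a list of rows, each an object with "grip": the finger opening in mm, from 0 to 85.4; "linear": the shift along the tool's x, y, z in mm, a list of three; "rot": the turn, a rotation vector about the tool's x, y, z in rad, a list of three. A call has 1 to 12 rows; each row shifts and turns the commanded pose from where the row before left it, along the tool's axes as they then stand; what a row does not reach is not made up. A row lasts 1/12 s, in which the tool goes at most 41.7 mm and 7.16 degrees, less where a joint would pass 70% of its speed; a pose out of reach is approached as far as the arm can. A call with a gripper value outside its range is refused whole. The fingers move at their own pace and stop on an object; FORCE is the grip in N (left out, the last holds). Time passes only in rows, so rows that do not move let the fingers close. It gives the time, the measured TCP pose, the force and the opening at its end, in the units of the state.
- sensors.sense(): the state, without advancing time (a new reading comes with each control period).
- imaging.capture(name): name is "scene" or "top" or "wrist"; returns (picture, depth): 420x560x3 uint8, red, green, blue; 420x560 float32, mm along the optical axis (not along the pixel's ray), 0 where there is no reading.
- imaging.camera_params(name): a dict with "intrinsics" (3x3 intrinsics, pixels), "R" (3x3) and "t" (3): a world point X has camera coordinates R X + t. Camera axes: x right, y down, z forward; pixel columns grow to the right and rows downward; lengths in mm; the calibration is good to about 2 mm. A picture is of the moment at which its call begins: read the wrist's pose just before it. camera_params takes no time and is no camera call; for the wrist camera it gives the pose at the moment of the call.
- ctrl.finish_job(): hands the job in, once; it reports no verdict.
The state is a dict: "time_s": time; "joints": joint angles; "dq": joint speeds; "tau": joint torques, N m; "eef_pos": TCP position; "ee_rot": TCP orientation; "force": force on the tool from outside, world axes, zero at the start; "wrist_torque": the same for the moment, N m; "grip_width": opening from 0.0 (shut) to 1.0 (fully open).
Only numpy, scipy, OpenCV 4.12 (cv2) and the standard library are available. Lean on these libraries where they do the work, as an engineer would, in place of code of your own. Each camera call takes 0.05 s, during which the arm holds its last target.

## Working session

There is one attempt and no reset: what is moved stays moved. The work goes in short steps, Python scripts to look and compute and a shell command to move; the robot and the scene stay as the last step left them, time stands still between calls to the robot, and variables do not carry over. Pictures are saved under pics/ and viewed, and the job is handed in when it is done.

```bash
ls; mkdir -p pics; python3 - <<'E'
from rig import sensors, imaging, ctrl
import cv2,numpy as np
print(sensors.sense())
for n in ("scene","top","wrist"):
    p,d=imaging.capture(n); cv2.imwrite(f"pics/{n}0.png",p[:,:,::-1]); np.save(f"pics/{n}0.npy",d)
    c=imaging.camera_params(n); print(n,c)
E
```

```text
pics
{'time_s': 0.0, 'joints': array([ 9.45593358e-01,  3.13463709e-01,  1.49842368e+00,  6.08786320e-06,
        1.33099966e+00, -2.23368534e-01]), 'dq': array([ 0.00033108,  0.00112881,  0.00217072, -0.00010723,  0.00153742,
       -0.00068931]), 'tau': array([-1.33671970e-04, -4.12265897e+01, -2.59743100e+01, -1.96105088e-04,
        4.14988594e-03,  2.90797061e-05]), 'eef_pos': array([205.17520834, 482.97469285, 230.7331047 ]), 'ee_rot': array([-2.69126398e-04,  1.99568850e-01,  9.79883593e-01, -5.88596258e-04]), 'force': array([ 0.16308772, -0.74518317,  0.30927801]), 'wrist_torque': array([-0.03407935, -0.01175139, -0.00470987]), 'grip_width': 0.9988459731297166}
scene {'intrinsics': array([[514.96740869,   0.        , 277.98242391],
       [  0.        , 514.96740869, 206.48228201],
       [  0.        ,   0.        ,   1.        ]]), 'R': array([[ 0.05186118,  0.99849572,  0.01779641],
       [ 0.64284483, -0.01974093, -0.76574201],
       [-0.7642388 ,  0.05115262, -0.6429016 ]]), 't': array([   4.92299019, -297.67890788, 1736.14553301])}
top {'intrinsics': array([[478.45756347,   0.        , 276.34974907],
       [  0.        , 478.45756347, 217.67951576],
       [  0.        ,   0.        ,   1.        ]]), 'R': array([[ 0.02284969, -0.99972872,  0.00451355],
       [-0.99760242, -0.02309563, -0.06523809],
       [ 0.06532464, -0.00301206, -0.99785952]]), 't': array([ -53.40511808,  519.0257905 , 1182.68626307])}
wrist {'intrinsics': array([[344.2302372 ,   0.        , 285.35390206],
       [  0.        , 344.2302372 , 205.61623217],
       [  0.        ,   0.        ,   1.        ]]), 'R': array([[ 0.39160281,  0.92013368, -0.00112127],
       [ 0.87157476, -0.37054526,  0.32101969],
       [ 0.29496554, -0.12668949, -0.94707186]]), 't': array([-524.44497948,  -42.67513359,  381.28955748])}
```

View pics/scene0.png

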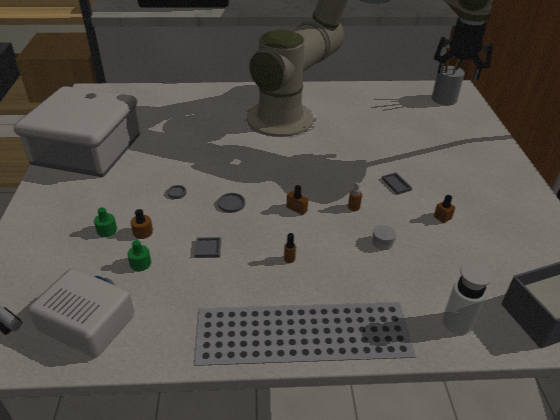

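View pics/top0.png

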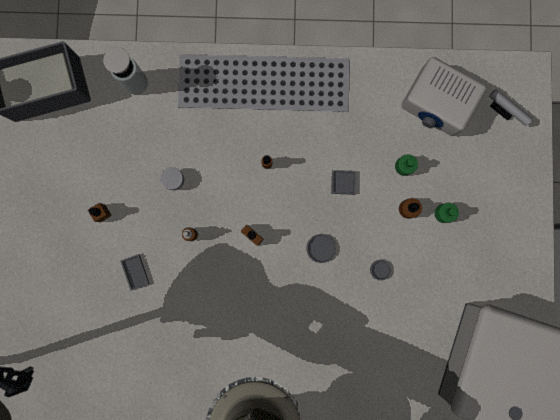

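View pics/wrist0.png

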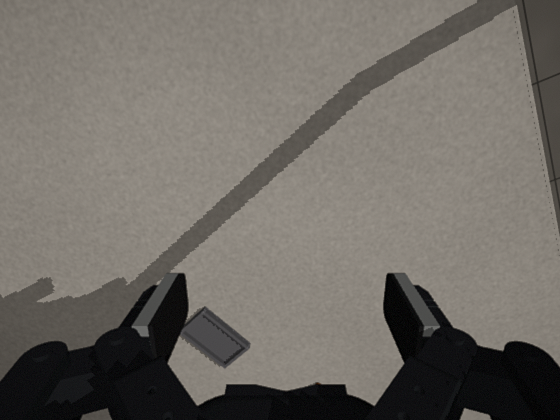

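Candidates (top view pixels):
- **Wide:** amber (410,208). The green look-alikes at (406,165) and (447,212) are not meant.
- **Slim:** (267,161). The dropper at (190,234) could be mistaken for it.
- **Square:** (98,212).
- **Oblong:** (252,235).
- **Holders:** dish_wide (322,248), dish_slim (381,270), tray_square (344,182), tray_oblong (136,271).
- **Jar:** (172,178).

Next I'll check these in a close crop and measure.

```bash
cat > h.py <<'E'
from rig import sensors, imaging, ctrl
import cv2,numpy as np
def ray(c,u,v,z):
    K,R,t=c["intrinsics"],c["R"],np.array(c["t"])
    d=R.T@np.linalg.solve(K,[u,v,1.]); o=-R.T@t
    return (o+d*(z-o[2])/d[2])
def cloud(c,d):
    K,R,t=c["intrinsics"],c["R"],np.array(c["t"])
    v,u=np.mgrid[:d.shape[0],:d.shape[1]]
    P=np.stack([(u-K[0,2])*d/K[0,0],(v-K[1,2])*d/K[1,1],d],-1)
    return (P-t)@R
E
python3 - <<'E'
from h import *
p=cv2.imread("pics/top0.png"); d=np.load("pics/top0.npy"); c=imaging.camera_params("top")
W=cloud(c,d)
names=dict(wide=(410,208,70),slim=(267,161,80),square=(98,212,72),oblong=(252,235,76),dropper=(190,234,82),jar=(172,178,36))
tiles=[]
for n,(u,v,h) in names.items():
    w=W[v-16:v+17,u-16:u+17].reshape(-1,3); z=w[:,2]
    m=z>h-8
    b=(z>12)
    print(n,"top",m.sum(),w[m].mean(0).round(1) if m.any() else None,"zmax",z.max().round(1))
    tiles.append(cv2.resize(p[v-20:v+20,u-20:u+20],(260,260),interpolation=cv2.INTER_NEAREST))
for n,(u,v) in dict(dw=(322,248),ds=(381,270),ts=(344,182),to=(136,271)).items():
    w=W[v-24:v+25,u-24:u+25].reshape(-1,3); 
    sub=p[v-24:v+25,u-24:u+25].astype(int)
    # holder = darker bluish grey
    m=((w[:,2]>2.)&(w[:,2]<20))
    print(n,m.sum(), (w[m].min(0)+w[m].max(0))/2, np.ptp(w[m],axis=0).round())
    tiles.append(cv2.resize(p[v-20:v+20,u-20:u+20],(200,200),interpolation=cv2.INTER_NEAREST))
a=np.vstack([np.hstack(tiles[:3]),np.hstack(tiles[3:6])]); cv2.imwrite("pics/cropA.png",a)
cv2.imwrite("pics/cropB.png",np.hstack(tiles[6:]))
E
```

```text
wide top 62 [ 536.1 -325.4  235.2] zmax 1214.3
slim top 37 [653.4 -14.7 109.3] zmax 1214.3
square top 49 [520.  381.5 117.1] zmax 1214.3
oblong top 47 [472.8  13.6 171.8] zmax 1214.3
dropper top 31 [469.  137.6 262.1] zmax 1214.3
jar top 405 [610.3 219.   44. ] zmax 1214.3
dw 693 [ 446.97936437 -158.64368285    8.98162591] [124. 123.  14.]
ds 552 [ 395.23552148 -308.29057695    8.50426206] [123. 122.  13.]
ts 704 [ 616.3958136  -211.9389057     9.38798863] [126. 124.  15.]
to 740 [378.55421526 308.50887116   8.45475465] [122. 124.  13.]
```

View pics/cropA.png

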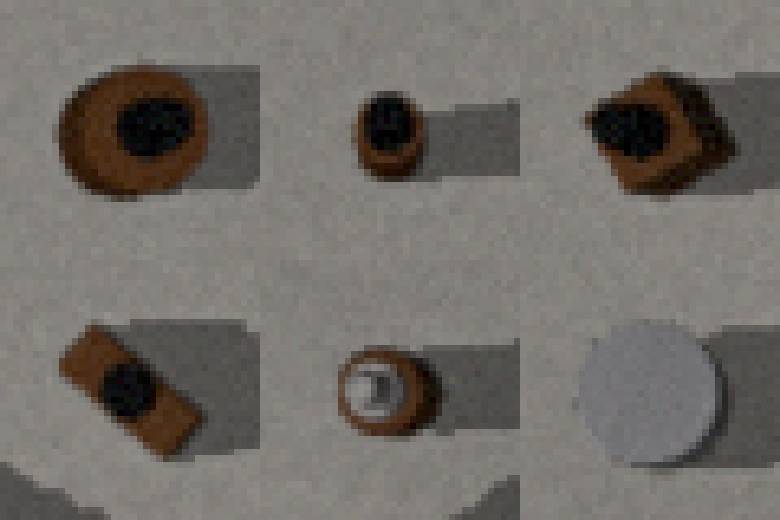

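View pics/cropB.png

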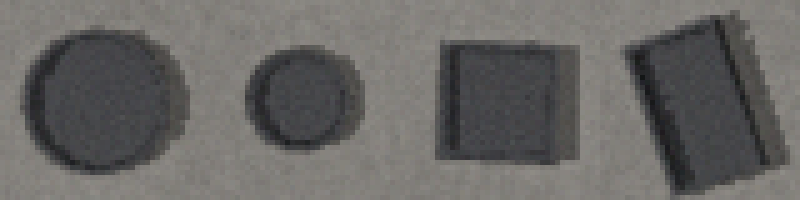

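The crops confirm the choice: four amber, black-capped bodies (round, small round, square, oblong), plus the white-topped dropper and the lidded jar. The holders are bluish against brownish shadows, so I'll measure with colour masks.

```bash
cat >> h.py <<'E'
def blob(mask,u,v,r):
    m=np.zeros_like(mask); m[v-r:v+r+1,u-r:u+r+1]=mask[v-r:v+r+1,u-r:u+r+1]
    n,l,s,cc=cv2.connectedComponentsWithStats(m.astype(np.uint8),connectivity=8)
    if n<2: return None
    k=1+np.argmax(s[1:,4]); return (l==k)
E
python3 - <<'E'
from h import *
p=cv2.imread("pics/top0.png").astype(int); c=imaging.camera_params("top")
B,G,R=p[...,0],p[...,1],p[...,2]
for n,(u,v,h,hb) in dict(wide=(410,208,70,40),slim=(267,161,80,46),square=(98,212,72,42),oblong=(252,235,76,44)).items():
    dark=blob((p.max(2)<45)&(abs(R-B)<14),u,v,14)
    vv,uu=np.nonzero(dark); w=ray(c,uu.mean(),vv.mean(),h)
    # amber incl cap: top face contour
    am=blob((R-B>25),u,v,20); full=(am|dark).astype(np.uint8)
    cs,_=cv2.findContours(full,cv2.RETR_EXTERNAL,cv2.CHAIN_APPROX_NONE)
    k=max(cs,key=cv2.contourArea); pts=np.array([ray(c,a,b,hb)[:2] for a,b in k[:,0]],np.float32)
    print(n,"cap",len(uu),uu.mean().round(1),vv.mean().round(1),w.round(1),"rect@bodytop",np.round(cv2.minAreaRect(pts)[0],1),np.round(cv2.minAreaRect(pts)[1],1),cv2.minAreaRect(pts)[2])
for n,(u,v) in dict(dw=(322,248),ds=(381,270),ts=(344,182),to=(136,271)).items():
    s=p[v-24:v+25,u-24:u+25]; 
    m=blob((B-R>=0)&(p.max(2)<110),u,v,24)
    k=max(cv2.findContours(m.astype(np.uint8),cv2.RETR_EXTERNAL,cv2.CHAIN_APPROX_NONE)[0],key=cv2.contourArea)
    pts=np.array([ray(c,a,b,10)[:2] for a,b in k[:,0]],np.float32)
    r=cv2.minAreaRect(pts); print(n,m.sum(),np.round(r[0],1),np.round(r[1],1),round(r[2],1))
E
```

```text
wide cap 76 413.2 207.0 [ 550.  -369.4   70. ] rect@bodytop [ 550.6 -370.8] [46.  55.4] 15.312028884887695
slim cap 46 266.1 159.6 [654.7 -13.6  80. ] rect@bodytop [656.4 -12.7] [27.4 24.7] 1.3538589477539062
square cap 69 94.4 211.4 [521.6 393.8  72. ] rect@bodytop [520.4 398.5] [39.2 35. ] 32.741432189941406
oblong cap 51 251.5 234.4 [475.   16.9  76. ] rect@bodytop [469.8  12.2] [34.6 20.7] 46.38663864135742
dw 642 [ 446.9 -155.4] [70.3 70.4] 1.1
ds 319 [ 395.5 -304.8] [48.9 50.7] 27.5
ts 531 [ 615.5 -209.4] [61.5 60.5] 87.5
to 601 [376.5 309.6] [79.9 50.7] 21.7
```

```bash
cat > plan.py <<'E'
import sys; from h import *
from scipy.spatial.transform import Rotation as Ro
# plan.py x y z yawdeg sym : deltas in tool axes
def plan(x,y,z,yaw,sym):
    s=sensors.sense(); q=s["ee_rot"]; R=Ro.from_quat([q[1],q[2],q[3],q[0]])
    M=R.as_matrix(); cur=np.degrees(np.arctan2(M[1,1],M[0,1]))
    q1t=np.arctan2(y,x)
    best=None
    for k in range(-4,5):
        yw=yaw+k*sym; q6=(q1t-np.radians(yw)); 
        if abs(q6)<2.6:
            dl=yw-cur
            # choose by resulting q6 reachable w/out wrap
            dq=q6-s["joints"][5]
            if best is None or abs(dq-(q1t-s["joints"][0]))<abs(best[1]): best=(yw,dq-(q1t-s["joints"][0]),q6)
    D=np.array([x,y,z])-s["eef_pos"]
    print("t",round(s["time_s"],2),"pos",s["eef_pos"].round(1),"yaw",round(cur,1),"tilt",np.degrees(np.arccos(-M[2,2])).round(2),"grip",round(s["grip_width"]*85.4,1),"q6->",round(best[2],2))
    print("rotz (rad):",round(best[1],3),"linear in tool now:",(M.T@D).round(1))
    M2=M@Ro.from_rotvec([0,0,best[1]]).as_matrix()
    print("linear in tool after rot:",(M2.T@D).round(1))
if __name__=="__main__": plan(*map(float,sys.argv[1:6]))
E
python3 plan.py 490 394 230 30 90; python3 - <<'E'
from h import *
d=np.load("pics/top0.npy"); c=imaging.camera_params("top"); W=cloud(c,d)
for u,v in((500,340),(480,320),(530,400),(470,380)): print(u,v,np.median(W[v-3:v+4,u-3:u+4].reshape(-1,3),0).round())
E
```

```text
t 0.15 pos [205.2 483.  230.8] yaw 67.0 tilt 0.06 grip 85.6 q6-> 0.15
rotz (rad): 0.645 linear in tool now: [-296.9   29.4    0.7]
linear in tool after rot: [-219.5  202.1    0.7]
500 340 [ 252. -543.  140.]
480 320 [ 293. -504.  129.]
530 400 [ 123. -609.  139.]
470 380 [ 163. -477.  138.]
```

```bash
python3 -m creep '[{"grip":85,"linear":[-37,3.7,0],"rot":[0,0,0]},{"grip":85,"linear":[-37,3.7,0],"rot":[0,0,0]},{"grip":85,"linear":[-37,3.7,0],"rot":[0,0,0]},{"grip":85,"linear":[-37,3.7,0],"rot":[0,0,0]},{"grip":85,"linear":[-37,3.7,0],"rot":[0,0,0]},{"grip":85,"linear":[-37,3.7,0],"rot":[0,0,0]},{"grip":85,"linear":[-37,3.7,0],"rot":[0,0,0]},{"grip":85,"linear":[-37,3.7,0],"rot":[0,0,0]}]' 25
python3 -m creep '[{"grip":85,"linear":[0,0,0],"rot":[0,0,0.107]},{"grip":85,"linear":[0,0,0],"rot":[0,0,0.107]},{"grip":85,"linear":[0,0,0],"rot":[0,0,0.107]},{"grip":85,"linear":[0,0,0],"rot":[0,0,0.107]},{"grip":85,"linear":[0,0,0],"rot":[0,0,0.107]},{"grip":85,"linear":[0,0,0],"rot":[0,0,0.107]},{"grip":85,"linear":[0,0,0],"rot":[0,0,0]},{"grip":85,"linear":[0,0,0],"rot":[0,0,0]}]'
python3 - <<'E'
from h import *
c=imaging.camera_params("wrist"); p,d=imaging.capture("wrist"); cv2.imwrite("pics/w1.png",p[:,:,::-1])
import pickle; pickle.dump(c,open("pics/w1.pkl","wb"))
E
python3 plan.py 521 394 100 30 90
```

```text
time_s: 0.82
eef_pos: [490.9, 393.7, 231.0]
ee_rot: [-0.0, 0.2, 0.98, -0.0]
force: [-0.2, 1.2, -0.2]
grip_width: 0.997
time_s: 1.48
eef_pos: [489.2, 394.6, 231.0]
ee_rot: [-0.0, 0.497, 0.868, -0.0]
force: [0.2, 0.5, 0.0]
grip_width: 0.994
t 1.53 pos [489.3 394.7 231.1] yaw 30.4 tilt 0.02 grip 84.9 q6-> 0.12
rotz (rad): 0.007 linear in tool now: [-16.6  27.1 131.1]
linear in tool after rot: [-16.4  27.2 131.1]
```

View pics/w1.png

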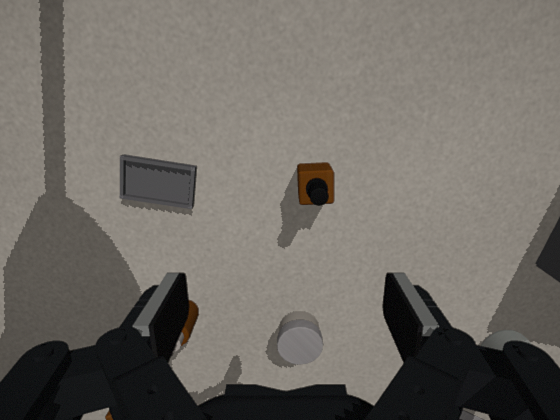

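The wrist view shows the square bottle at (315,185), its edges nearly parallel to the jaws, and the oblong tray at (158,180). I'll refine both.

```bash
cat > wm.py <<'E'
from h import *
def bottle(p,c,u,v,h,hb,r=35):
    B,G,R=[p[...,i].astype(int) for i in range(3)]
    am=blob((R-B>35)&(R>70),u,v,r); dark=blob((p.max(2)<45)&(R-B<16),u,v,r)
    vv,uu=np.nonzero(dark); w=ray(c,uu.mean(),vv.mean(),h-12)
    vv,uu=np.nonzero(dark); print("cap px",uu.mean().round(1),vv.mean().round(1),len(uu),"cap@mid",w.round(1))
    full=(am|dark).astype(np.uint8)
    k=max(cv2.findContours(am.astype(np.uint8),cv2.RETR_EXTERNAL,cv2.CHAIN_APPROX_NONE)[0],key=cv2.contourArea)
    pts=np.array([ray(c,a,b,hb)[:2] for a,b in k[:,0]],np.float32); rc=cv2.minAreaRect(pts)
    print(" amber@top",np.round(rc[0],1),np.round(rc[1],1),round(rc[2],1))
def holder(p,c,u,v,r=60):
    B,G,R=[p[...,i].astype(int) for i in range(3)]
    m=blob((B-R>=0)&(p.max(2)<120)&(p.max(2)>40),u,v,r)
    k=max(cv2.findContours(m.astype(np.uint8),cv2.RETR_EXTERNAL,cv2.CHAIN_APPROX_NONE)[0],key=cv2.contourArea)
    pts=np.array([ray(c,a,b,8)[:2] for a,b in k[:,0]],np.float32); rc=cv2.minAreaRect(pts)
    print(" holder",np.round(rc[0],1),np.round(rc[1],1),round(rc[2],1))
E
python3 - <<'E'
from wm import *
import pickle
p=cv2.imread("pics/w1.png"); c=pickle.load(open("pics/w1.pkl","rb"))
bottle(p,c,315,185,72,42); holder(p,c,158,180)
x=p[150:220,280:350]; cv2.imwrite("pics/w1c.png",cv2.resize(x,(560,560),interpolation=cv2.INTER_NEAREST))
E
```

```text
cap px 317.0 191.3 454 cap@mid [520.9 401.1  60. ]
 amber@top [519.7 404. ] [33.8 41.2] 32.9
 holder [375.4 310.5] [80.3 49.3] 21.2
```

View pics/w1c.png

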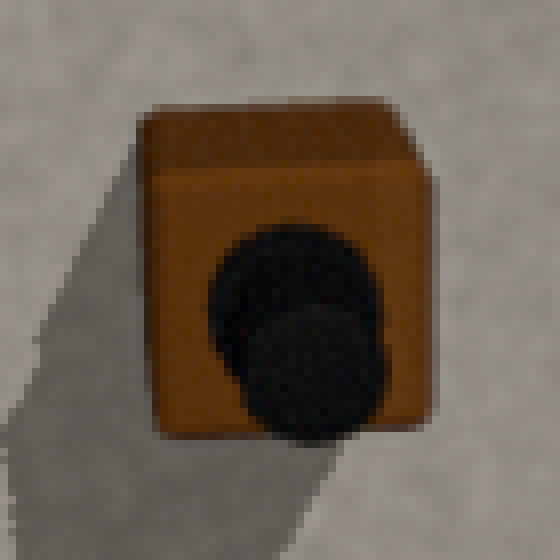

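```bash
python3 - <<'E'
from wm import *
import pickle
c=pickle.load(open("pics/w1.pkl","rb"))
q=[ray(c,280+a/8-.5,150+b/8-.5,42)[:2] for a,b in((152,178),(430,165),(432,425),(160,437))]
q=np.array(q);print(q.round(1),q.mean(0)); 
for i in range(4): e=q[(i+1)%4]-q[i]; print(np.degrees(np.arctan2(e[1],e[0])).round(1),np.hypot(*e).round(1))
print(ray(c,280+315/8-.5,150+373/8-.5,72))
E
python3 plan.py 520 400 16 32 90
```

```text
[[498.6 405.2]
 [527.3 423.9]
 [545.8 395.7]
 [516.8 376.8]] [522.12947147 400.38898063]
33.1 34.2
-56.7 33.8
-147.0 34.6
122.8 33.7
[522.01735648 400.47986099  72.        ]
t 1.53 pos [489.3 394.7 231.1] yaw 30.4 tilt 0.02 grip 84.9 q6-> 0.1
rotz (rad): -0.028 linear in tool now: [-10.9  29.3 215.1]
linear in tool after rot: [-11.8  29.  215.1]
```

```bash
python3 plan.py 522 400.4 16 33 90
python3 -m creep '[{"grip":85,"linear":[0,0,20],"rot":[0,0,-0.045]},{"grip":85,"linear":[0,0,0],"rot":[0,0,0]},{"grip":85,"linear":[0,0,0],"rot":[0,0,0]}]'; python3 plan.py 522 400.4 16 33 90
```

```text
t 1.53 pos [489.3 394.7 231.1] yaw 30.4 tilt 0.02 grip 84.9 q6-> 0.08
rotz (rad): -0.046 linear in tool now: [-11.6  31.2 215.1]
linear in tool after rot: [-13.   30.7 215.1]
time_s: 1.78
eef_pos: [489.0, 394.5, 210.7]
ee_rot: [-0.001, 0.479, 0.878, -0.001]
force: [-0.1, 0.1, -0.3]
grip_width: 0.994
t 1.78 pos [489.  394.5 210.7] yaw 32.8 tilt 0.13 grip 84.9 q6-> 0.08
rotz (rad): -0.003 linear in tool now: [-12.9  31.4 194.6]
linear in tool after rot: [-13.1  31.4 194.6]
```

```bash
python3 -m creep '[{"grip":75,"linear":[-6.5,15.7,30],"rot":[0,0,0]},{"grip":75,"linear":[-6.5,15.7,30],"rot":[0,0,0]},{"grip":75,"linear":[0,0,30],"rot":[0,0,0]},{"grip":75,"linear":[0,0,20],"rot":[0,0,0]},{"grip":75,"linear":[0,0,0],"rot":[0,0,0]}]'; python3 plan.py 522 400.4 16 33 90
python3 - <<'E'
from h import *
p,d=imaging.capture("wrist"); cv2.imwrite("pics/w2.png",p[:,:,::-1])
E
```

```text
time_s: 2.2
eef_pos: [521.3, 399.8, 97.3]
ee_rot: [-0.002, 0.479, 0.878, -0.003]
force: [-0.3, -0.8, -0.3]
grip_width: 0.879
t 2.2 pos [521.3 399.8  97.3] yaw 32.8 tilt 0.42 grip 75.1 q6-> 0.08
rotz (rad): -0.004 linear in tool now: [ 0.1  1.5 81.3]
linear in tool after rot: [ 0.1  1.5 81.3]
```

View pics/w2.png

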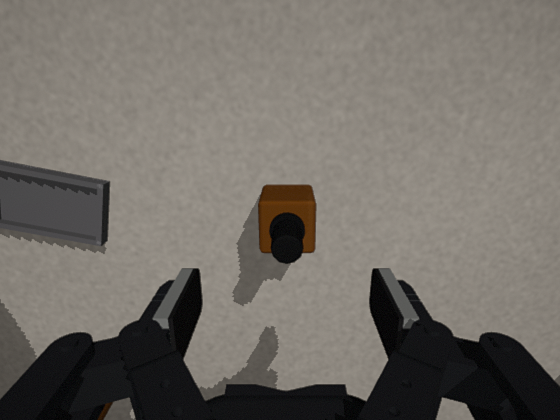

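The bottle at (287,220) is centred between the pads and aligned with them. Descending to grip.

```bash
python3 -m creep '[{"grip":75,"linear":[0,0.5,25],"rot":[0,0,0]},{"grip":75,"linear":[0,0,25],"rot":[0,0,0]},{"grip":75,"linear":[0,0,20],"rot":[0,0,0]},{"grip":75,"linear":[0,0,11],"rot":[0,0,0]},{"grip":75,"linear":[0,0,0],"rot":[0,0,0]},{"grip":75,"linear":[0,0,0],"rot":[0,0,0]}]'; python3 plan.py 522 400.4 16 33 90
python3 - <<'E'
from h import *
p,d=imaging.capture("wrist"); cv2.imwrite("pics/w3.png",p[:,:,::-1])
E
```

```text
time_s: 2.75
eef_pos: [524.0, 401.5, 22.2]
ee_rot: [0.001, 0.479, 0.878, 0.001]
force: [-0.1, 0.1, 0.9]
grip_width: 0.879
t 2.75 pos [524.  401.5  22.2] yaw 32.8 tilt 0.13 grip 75.0 q6-> 0.08
rotz (rad): -0.004 linear in tool now: [ 0.2 -2.3  6.2]
linear in tool after rot: [ 0.2 -2.3  6.2]
```

View pics/w3.png

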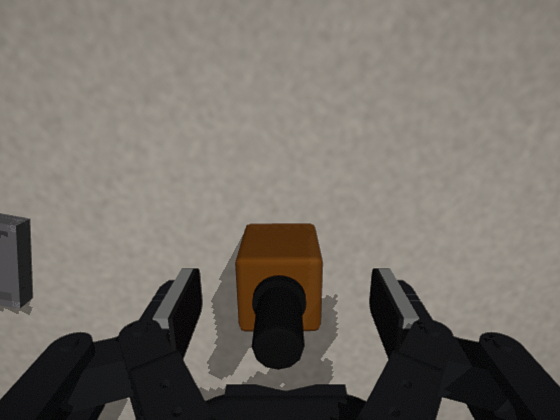

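```bash
python3 -m creep '[{"grip":75,"linear":[0,-2.3,5],"rot":[0,0,0]},{"grip":75,"linear":[0,0,5],"rot":[0,0,0]},{"grip":75,"linear":[0,0,0],"rot":[0,0,0]},{"grip":75,"linear":[0,0,0],"rot":[0,0,0]}]'; python3 plan.py 522 400.4 12 33 90
python3 -m creep '[{"grip":30,"linear":[0,0,0],"rot":[0,0,0]},{"grip":30,"linear":[0,0,0],"rot":[0,0,0]},{"grip":30,"linear":[0,0,0],"rot":[0,0,0]},{"grip":30,"linear":[0,0,0],"rot":[0,0,0]},{"grip":30,"linear":[0,0,0],"rot":[0,0,0]},{"grip":30,"linear":[0,0,0],"rot":[0,0,0]}]' 30;python3 plan.py 522 400.4 12 33 90
python3 - <<'E'
from h import *
p,d=imaging.capture("wrist"); cv2.imwrite("pics/w4.png",p[:,:,::-1])
E
```

```text
time_s: 3.13
eef_pos: [521.2, 399.7, 10.3]
ee_rot: [-0.0, 0.479, 0.878, -0.0]
force: [-1.2, 1.1, 0.3]
grip_width: 0.875
t 3.13 pos [521.2 399.7  10.3] yaw 32.8 tilt 0.01 grip 74.8 q6-> 0.08
rotz (rad): -0.004 linear in tool now: [ 0.1  1.  -1.7]
linear in tool after rot: [ 0.1  1.1 -1.7]
time_s: 3.63
eef_pos: [521.4, 399.9, 10.6]
ee_rot: [0.0, 0.479, 0.878, 0.0]
force: [-0.2, -0.2, 2.1]
grip_width: 0.418
t 3.63 pos [521.4 399.9  10.6] yaw 32.8 tilt 0.03 grip 35.7 q6-> 0.08
rotz (rad): -0.004 linear in tool now: [ 0.2  0.8 -1.4]
linear in tool after rot: [ 0.1  0.8 -1.4]
```

View pics/w4.png

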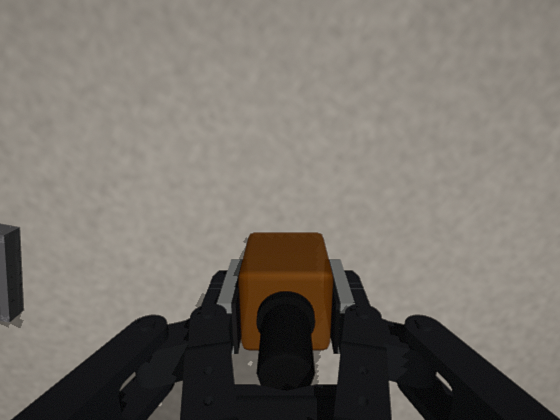

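Gripped at 35.7 mm, which matches the 36 mm body. Lifting.

```bash
python3 -m creep '[{"grip":30,"linear":[0,0,-15],"rot":[0,0,0]},{"grip":30,"linear":[0,0,-35],"rot":[0,0,0]},{"grip":30,"linear":[0,0,-40],"rot":[0,0,0]},{"grip":30,"linear":[0,0,-30],"rot":[0,0,0]},{"grip":30,"linear":[0,0,-10],"rot":[0,0,0]},{"grip":30,"linear":[0,0,0],"rot":[0,0,0]}]'; python3 plan.py 585 -209 140 -2.5 90
```

```text
time_s: 4.18
eef_pos: [522.1, 400.3, 143.0]
ee_rot: [0.001, 0.479, 0.878, 0.002]
force: [1.1, 0.9, -1.1]
grip_width: 0.421
t 4.18 pos [522.1 400.3 143. ] yaw 32.8 tilt 0.27 grip 36.0 q6-> -0.3
rotz (rad): 0.616 linear in tool now: [-546.3 -277.     1.9]
linear in tool after rot: [-605.9   89.4    1.9]
```

```bash
python3 -m creep '[{"grip":30,"linear":[0,0,0],"rot":[0,0,0.1027]},{"grip":30,"linear":[0,0,0],"rot":[0,0,0.1027]},{"grip":30,"linear":[0,0,0],"rot":[0,0,0.1027]},{"grip":30,"linear":[0,0,0],"rot":[0,0,0.1027]},{"grip":30,"linear":[0,0,0],"rot":[0,0,0.1027]},{"grip":30,"linear":[0,0,0],"rot":[0,0,0.1027]}]' >/dev/null
python3 -m creep '[{"grip":30,"linear":[-20,3,0],"rot":[0,0,0]},{"grip":30,"linear":[-35,5,0],"rot":[0,0,0]},{"grip":30,"linear":[-35,5,0],"rot":[0,0,0]},{"grip":30,"linear":[-35,5,0],"rot":[0,0,0]},{"grip":30,"linear":[-35,5,0],"rot":[0,0,0]},{"grip":30,"linear":[-35,5,0],"rot":[0,0,0]},{"grip":30,"linear":[-35,5,0],"rot":[0,0,0]},{"grip":30,"linear":[-35,5,0],"rot":[0,0,0]},{"grip":30,"linear":[-35,5,0],"rot":[0,0,0]}]'
python3 -m creep '[{"grip":30,"linear":[-35,5,0],"rot":[0,0,0]},{"grip":30,"linear":[-35,5,0],"rot":[0,0,0]},{"grip":30,"linear":[-35,5,0],"rot":[0,0,0]},{"grip":30,"linear":[-35,5,0],"rot":[0,0,0]},{"grip":30,"linear":[-35,5,0],"rot":[0,0,0]},{"grip":30,"linear":[-35,5,0],"rot":[0,0,0]},{"grip":30,"linear":[-25,4,0],"rot":[0,0,0]},{"grip":30,"linear":[0,0,0],"rot":[0,0,0]},{"grip":30,"linear":[0,0,0],"rot":[0,0,0]},{"grip":30,"linear":[0,0,0],"rot":[0,0,0]},{"grip":30,"linear":[0,0,0],"rot":[0,0,0]}]'
python3 plan.py 615.5 -209 20 -2.5 90
python3 - <<'E'
from h import *
import pickle
c=imaging.camera_params("wrist"); p,d=imaging.capture("wrist"); cv2.imwrite("pics/w5.png",p[:,:,::-1]);pickle.dump(c,open("pics/w5.pkl","wb"))
E
```

```text
time_s: 5.43
eef_pos: [549.8, 96.5, 137.9]
ee_rot: [-0.001, 0.723, 0.691, -0.001]
force: [1.3, 0.0, -0.6]
grip_width: 0.419
time_s: 6.35
eef_pos: [574.2, -136.8, 139.4]
ee_rot: [-0.001, 0.722, 0.692, -0.0]
force: [-0.2, -0.2, -0.6]
grip_width: 0.414
t 6.35 pos [ 574.2 -136.8  139.4] yaw -2.5 tilt 0.11 grip 35.4 q6-> -0.28
rotz (rad): 0.001 linear in tool now: [-70.5  44.6 119.2]
linear in tool after rot: [-70.4  44.6 119.2]
```

View pics/w5.png

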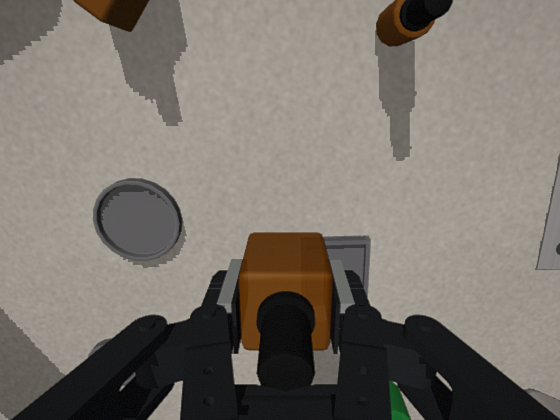

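```bash
python3 - <<'E'
from wm import *
import pickle
p=cv2.imread("pics/w5.png"); c=pickle.load(open("pics/w5.pkl","rb"))
holder(p,c,138,219)
E
python3 -m creep '[{"grip":30,"linear":[-35,22,0],"rot":[0,0,0]},{"grip":30,"linear":[-35,22.5,0],"rot":[0,0,0]},{"grip":30,"linear":[0,0,30],"rot":[0,0,0]},{"grip":30,"linear":[0,0,30],"rot":[0,0,0]},{"grip":30,"linear":[0,0,25],"rot":[0,0,0]},{"grip":30,"linear":[0,0,0],"rot":[0,0,0]},{"grip":30,"linear":[0,0,0],"rot":[0,0,0]},{"grip":30,"linear":[0,0,0],"rot":[0,0,0]}]'
python3 plan.py 615.5 -209.4 14.5 -2.5 90
python3 - <<'E'
from h import *
import pickle
c=imaging.camera_params("wrist"); p,d=imaging.capture("wrist"); cv2.imwrite("pics/w6.png",p[:,:,::-1]);pickle.dump(c,open("pics/w6.pkl","wb"))
p,d=imaging.capture("scene"); cv2.imwrite("pics/s6.png",cv2.resize(p[180:280,150:330,::-1],(720,400)))
E
```

```text
holder [ 446.2 -156.2] [72.8 74.1] 5.2
time_s: 7.07
eef_pos: [616.9, -209.9, 57.3]
ee_rot: [0.001, 0.722, 0.692, 0.0]
force: [1.0, -0.5, 0.2]
grip_width: 0.417
t 7.07 pos [ 616.9 -209.9   57.3] yaw -2.5 tilt 0.16 grip 35.6 q6-> -0.28
rotz (rad): 0.0 linear in tool now: [ 0.5 -1.5 42.8]
linear in tool after rot: [ 0.5 -1.5 42.8]
```

View pics/w6.png

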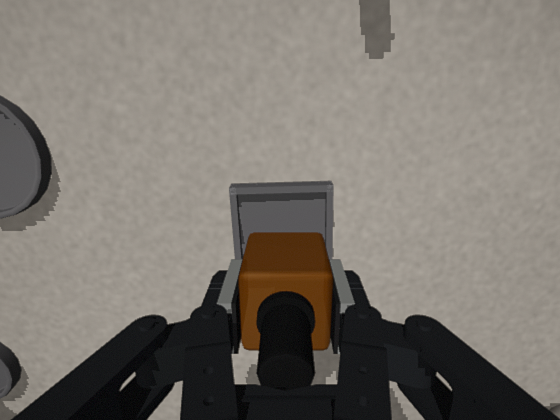

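View pics/s6.png

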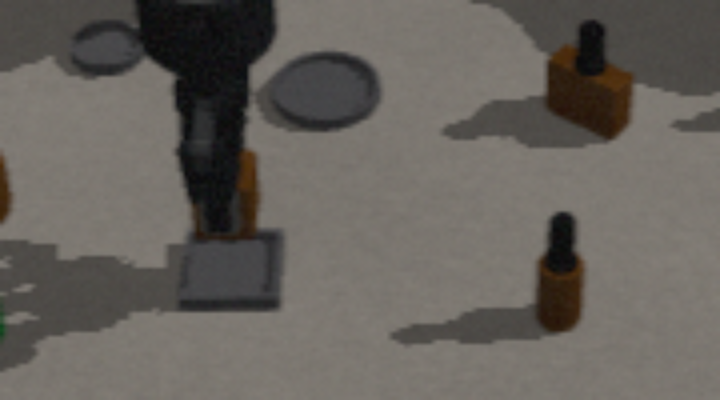

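```bash
python3 - <<'E'
from wm import *
import pickle
c=pickle.load(open("pics/w6.pkl","rb"))
print(ray(c,230,185,10),ray(c,333,182,10))
E
python3 -m creep '[{"grip":30,"linear":[0,-1,20],"rot":[0,0,0]},{"grip":30,"linear":[0,0,8],"rot":[0,0,0]},{"grip":30,"linear":[0,0,5],"rot":[0,0,0]},{"grip":30,"linear":[0,0,0],"rot":[0,0,0]},{"grip":30,"linear":[0,0,0],"rot":[0,0,0]},{"grip":30,"linear":[0,0,0],"rot":[0,0,0]}]'
python3 plan.py 615.5 -209.4 14.5 -2.5 90
```

```text
[ 587.52072819 -178.44906858   10.        ] [ 646.47409169 -179.30351797   10.        ]
time_s: 7.67
eef_pos: [615.4, -210.2, 23.2]
ee_rot: [0.001, 0.723, 0.691, 0.0]
force: [-0.1, -0.6, -0.2]
grip_width: 0.415
t 7.67 pos [ 615.4 -210.2   23.2] yaw -2.5 tilt 0.08 grip 35.5 q6-> -0.28
rotz (rad): -0.001 linear in tool now: [0.8 0.1 8.7]
linear in tool after rot: [0.8 0.1 8.7]
```

```bash
python3 -m creep '[{"grip":30,"linear":[-0.5,0.5,3],"rot":[0,0,0]},{"grip":30,"linear":[0,0,3],"rot":[0,0,0]},{"grip":30,"linear":[0,0,1],"rot":[0,0,0]},{"grip":30,"linear":[0,0,0],"rot":[0,0,0]},{"grip":30,"linear":[0,0,0],"rot":[0,0,0]},{"grip":30,"linear":[0,0,0],"rot":[0,0,0]}]'
python3 -m creep '[{"grip":30,"linear":[0,0,1],"rot":[0,0,0]},{"grip":30,"linear":[0,0,0],"rot":[0,0,0]},{"grip":30,"linear":[0,0,0],"rot":[0,0,0]}]'
```

```text
time_s: 8.17
eef_pos: [615.4, -210.5, 15.4]
ee_rot: [0.0, 0.723, 0.691, 0.0]
force: [-0.5, 0.0, -0.9]
grip_width: 0.419
time_s: 8.42
eef_pos: [615.6, -210.6, 14.6]
ee_rot: [0.0, 0.723, 0.691, 0.0]
force: [-0.5, -0.1, 0.4]
grip_width: 0.418
```

```bash
python3 -m creep '[{"grip":30,"linear":[0,0,0.7],"rot":[0,0,0]},{"grip":30,"linear":[0,0,0],"rot":[0,0,0]},{"grip":30,"linear":[0,0,0],"rot":[0,0,0]}]'
python3 -m creep '[{"grip":45,"linear":[0,0,0],"rot":[0,0,0]},{"grip":55,"linear":[0,0,0],"rot":[0,0,0]},{"grip":65,"linear":[0,0,0],"rot":[0,0,0]},{"grip":70,"linear":[0,0,0],"rot":[0,0,0]},{"grip":75,"linear":[0,0,0],"rot":[0,0,0]},{"grip":75,"linear":[0,0,0],"rot":[0,0,0]}]'
python3 -m creep '[{"grip":75,"linear":[0,0,-15],"rot":[0,0,0]},{"grip":75,"linear":[0,0,-35],"rot":[0,0,0]},{"grip":75,"linear":[0,0,-40],"rot":[0,0,0]},{"grip":75,"linear":[0,0,-40],"rot":[0,0,0]},{"grip":75,"linear":[0,0,-10],"rot":[0,0,0]},{"grip":75,"linear":[0,0,0],"rot":[0,0,0]},{"grip":75,"linear":[0,0,0],"rot":[0,0,0]}]'
python3 - <<'E'
from h import *
import pickle
c=imaging.camera_params("wrist"); p,d=imaging.capture("wrist"); cv2.imwrite("pics/w7.png",p[:,:,::-1]);pickle.dump(c,open("pics/w7.pkl","wb"))
E
```

```text
time_s: 8.67
eef_pos: [615.6, -210.6, 14.6]
ee_rot: [0.0, 0.723, 0.691, 0.0]
force: [-1.3, 0.9, 6.3]
grip_width: 0.416
time_s: 9.17
eef_pos: [615.3, -210.5, 13.5]
ee_rot: [-0.0, 0.723, 0.691, -0.0]
force: [-0.1, -0.0, -0.2]
grip_width: 0.876
time_s: 9.75
eef_pos: [615.3, -210.4, 153.3]
ee_rot: [0.0, 0.723, 0.691, 0.0]
force: [-0.4, 0.5, 0.1]
grip_width: 0.877
```

View pics/w7.png

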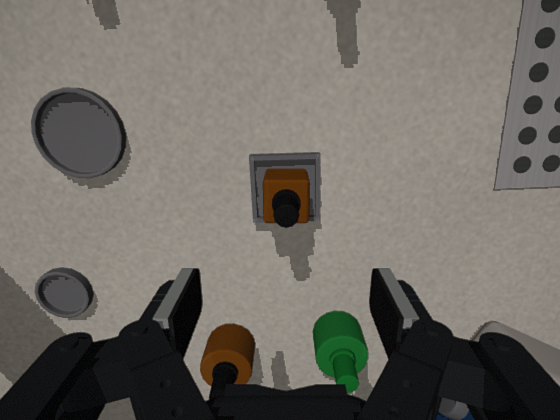

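The square bottle stands inside its tray (285,185). Next is the wide bottle, amber at (228,350).

```bash
python3 plan.py 540 -360 220 -45 180
```

```text
t 9.8 pos [ 614.9 -210.2  152.1] yaw -2.5 tilt 0.13 grip 75.1 q6-> 0.2
rotz (rad): 0.741 linear in tool now: [-152.9  -68.3  -67.9]
linear in tool after rot: [-158.9   52.8  -67.9]
```

```bash
python3 -m creep '[{"grip":80,"linear":[0,0,-10],"rot":[0,0,0.106]},{"grip":80,"linear":[0,0,-10],"rot":[0,0,0.106]},{"grip":80,"linear":[0,0,-10],"rot":[0,0,0.106]},{"grip":80,"linear":[0,0,-10],"rot":[0,0,0.106]},{"grip":80,"linear":[0,0,-10],"rot":[0,0,0.106]},{"grip":80,"linear":[0,0,-10],"rot":[0,0,0.106]},{"grip":80,"linear":[0,0,-8],"rot":[0,0,0.106]}]' >/dev/null
python3 -m creep '[{"grip":80,"linear":[-32,10.5,0],"rot":[0,0,0]},{"grip":80,"linear":[-32,10.5,0],"rot":[0,0,0]},{"grip":80,"linear":[-32,10.5,0],"rot":[0,0,0]},{"grip":80,"linear":[-32,10.5,0],"rot":[0,0,0]},{"grip":80,"linear":[-32,10.5,0],"rot":[0,0,0]},{"grip":80,"linear":[0,0,0],"rot":[0,0,0]},{"grip":80,"linear":[0,0,0],"rot":[0,0,0]},{"grip":80,"linear":[0,0,0],"rot":[0,0,0]}]'
python3 - <<'E'
from h import *
import pickle
c=imaging.camera_params("wrist"); p,d=imaging.capture("wrist"); cv2.imwrite("pics/w8.png",p[:,:,::-1]);pickle.dump(c,open("pics/w8.pkl","wb"))
E
```

```text
time_s: 11.05
eef_pos: [539.3, -360.0, 220.1]
ee_rot: [-0.001, 0.924, 0.382, -0.0]
force: [-0.3, -0.1, 0.5]
grip_width: 0.937
```

View pics/w8.png

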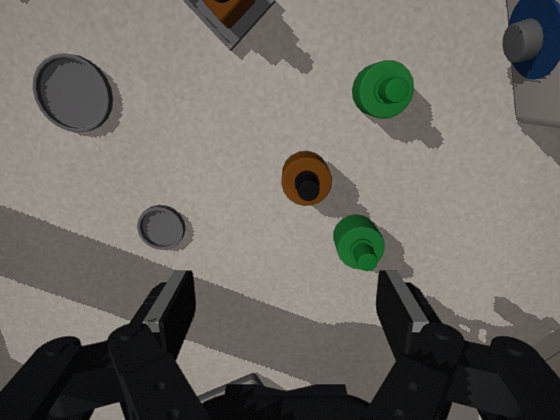

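```bash
cat >> wm.py <<'E'
def roundb(p,c,u,v,hb,r=45):
    B,G,R=[p[...,i].astype(int) for i in range(3)]
    am=blob((R-B>25),u,v,r)
    k=max(cv2.findContours(am.astype(np.uint8),cv2.RETR_EXTERNAL,cv2.CHAIN_APPROX_NONE)[0],key=cv2.contourArea)
    for z in (hb,0):
        pts=np.array([ray(c,a,b,z)[:2] for a,b in k[:,0]],np.float32); print(" amber z",z,np.round(cv2.minEnclosingCircle(pts)[0],1),round(cv2.minEnclosingCircle(pts)[1],1))
E
python3 - <<'E'
from wm import *
import pickle
p=cv2.imread("pics/w8.png"); c=pickle.load(open("pics/w8.pkl","rb"))
bottle(p,c,306,180,70,40); roundb(p,c,306,180,40); print(-c["R"].T@c["t"])
holder(p,c,162,227,40); holder(p,c,73,93,55)
cv2.imwrite("pics/w8c.png",cv2.resize(p[145:215,270:340],(560,560),interpolation=cv2.INTER_NEAREST))
E
python3 plan.py 550 -371 16 -45 180
```

```text
cap px 307.0 185.3 561 cap@mid [ 553.1 -375.    58. ]
 amber@top [ 551.7 -374.6] [48.1 51.4] 18.5
 amber z 40 [ 553.8 -373.3] 27.8
 amber z 0 [ 548.2 -382.1] 31.2
[ 598.97478663 -302.29544386  363.45818422]
 holder [ 395.5 -306.7] [49.6 49.6] 84.9
 holder [ 444.8 -155.4] [72.9 69.7] 79.8
t 11.1 pos [ 539.6 -359.6  220.5] yaw -45.0 tilt 0.11 grip 80.1 q6-> 0.19
rotz (rad): 0.0 linear in tool now: [ -0.8  15.8 204.5]
linear in tool after rot: [ -0.8  15.8 204.5]
```

View pics/w8c.png

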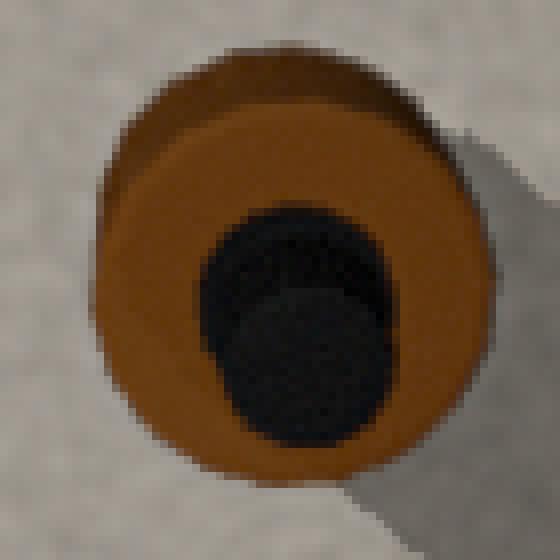

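```bash
python3 - <<'E'
from wm import *
import pickle
c=pickle.load(open("pics/w8.pkl","rb"))
print(ray(c,308,190.4,70),ray(c,306.1,181,40))
E
python3 plan.py 551 -373 110 -45 180
```

```text
[ 552.31427738 -376.19276361   70.        ] [ 552.80882992 -375.6154004    40.        ]
t 11.1 pos [ 539.6 -359.6  220.5] yaw -45.0 tilt 0.11 grip 80.1 q6-> 0.19
rotz (rad): 0.0 linear in tool now: [ -1.5  17.7 110.5]
linear in tool after rot: [ -1.5  17.7 110.5]
```

```bash
python3 -m creep '[{"grip":80,"linear":[-2.4,20.6,30],"rot":[0,0,0]},{"grip":80,"linear":[0,0,40],"rot":[0,0,0]},{"grip":80,"linear":[0,0,40],"rot":[0,0,0]},{"grip":80,"linear":[0,0,0],"rot":[0,0,0]},{"grip":80,"linear":[0,0,0],"rot":[0,0,0]},{"grip":80,"linear":[0,0,0],"rot":[0,0,0]}]'
python3 plan.py 552.5 -375.9 12 -45 180
python3 - <<'E'
from h import *
import pickle
c=imaging.camera_params("wrist"); p,d=imaging.capture("wrist"); cv2.imwrite("pics/w9.png",p[:,:,::-1]);pickle.dump(c,open("pics/w9.pkl","wb"))
E
```

```text
time_s: 11.6
eef_pos: [553.4, -377.0, 114.4]
ee_rot: [0.002, 0.924, 0.383, 0.001]
force: [0.3, -0.3, 1.8]
grip_width: 0.935
t 11.6 pos [ 553.4 -377.   114.4] yaw -45.0 tilt 0.21 grip 79.8 q6-> 0.19
rotz (rad): 0.0 linear in tool now: [  0.2  -1.8 102.4]
linear in tool after rot: [  0.2  -1.8 102.4]
```

View pics/w9.png

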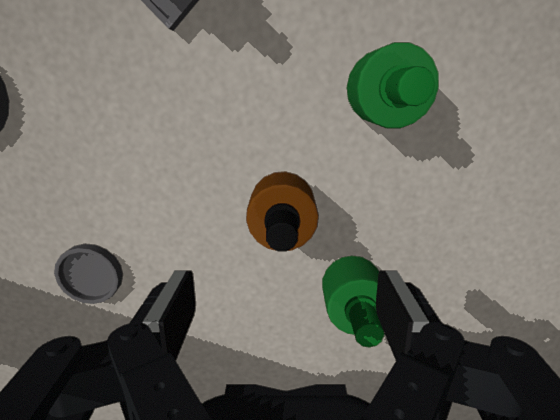

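```bash
python3 -m creep '[{"grip":70,"linear":[0,-0.5,30],"rot":[0,0,0]},{"grip":70,"linear":[0,0,30],"rot":[0,0,0]},{"grip":70,"linear":[0,0,20],"rot":[0,0,0]},{"grip":70,"linear":[0,0,12],"rot":[0,0,0]},{"grip":70,"linear":[0,0,6],"rot":[0,0,0]},{"grip":70,"linear":[0,0,0],"rot":[0,0,0]},{"grip":70,"linear":[0,0,0],"rot":[0,0,0]},{"grip":70,"linear":[0,0,0],"rot":[0,0,0]}]'
python3 plan.py 552.5 -375.9 12 -45 180
python3 - <<'E'
from h import *
import pickle
c=imaging.camera_params("wrist"); p,d=imaging.capture("wrist"); cv2.imwrite("pics/w10.png",p[:,:,::-1]);pickle.dump(c,open("pics/w10.pkl","wb"))
E
```

```text
time_s: 12.32
eef_pos: [552.5, -377.3, 15.6]
ee_rot: [0.001, 0.924, 0.382, 0.001]
force: [0.6, 0.8, 0.2]
grip_width: 0.812
t 12.32 pos [ 552.5 -377.3   15.6] yaw -45.0 tilt 0.18 grip 69.4 q6-> 0.19
rotz (rad): -0.001 linear in tool now: [ 1.  -1.   3.6]
linear in tool after rot: [ 1.  -1.   3.6]
```

View pics/w10.png

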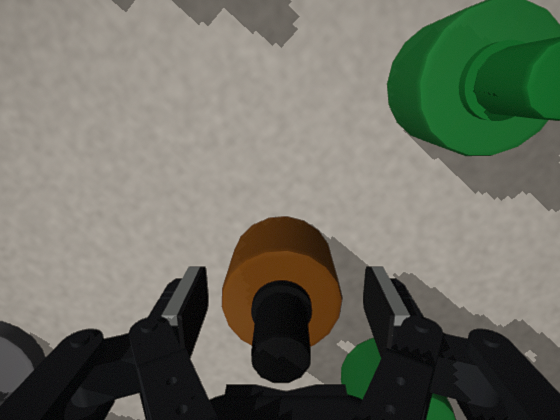

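```bash
python3 -m creep '[{"grip":70,"linear":[0.5,-1,4],"rot":[0,0,0]},{"grip":70,"linear":[0,0,0],"rot":[0,0,0]},{"grip":70,"linear":[0,0,0],"rot":[0,0,0]},{"grip":44,"linear":[0,0,0],"rot":[0,0,0]},{"grip":44,"linear":[0,0,0],"rot":[0,0,0]},{"grip":44,"linear":[0,0,0],"rot":[0,0,0]},{"grip":44,"linear":[0,0,0],"rot":[0,0,0]},{"grip":44,"linear":[0,0,0],"rot":[0,0,0]}]' 30
python3 plan.py 552.5 -375.9 12 -45 180
python3 - <<'E'
from h import *
c=imaging.camera_params("wrist"); p,d=imaging.capture("wrist"); cv2.imwrite("pics/w11.png",p[:,:,::-1])
E
```

```text
time_s: 13.03
eef_pos: [551.6, -375.7, 9.9]
ee_rot: [0.0, 0.924, 0.382, 0.0]
force: [0.3, -0.5, 3.1]
grip_width: 0.575
t 13.03 pos [ 551.6 -375.7    9.9] yaw -45.0 tilt 0.04 grip 49.1 q6-> 0.19
rotz (rad): -0.001 linear in tool now: [ 0.5  0.8 -2.1]
linear in tool after rot: [ 0.5  0.8 -2.1]
```

View pics/w11.png

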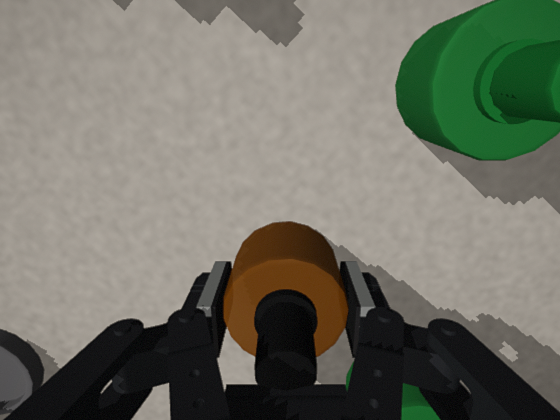

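```bash
python3 -m creep '[{"grip":44,"linear":[0,0,-15],"rot":[0,0,0]},{"grip":44,"linear":[0,0,-30],"rot":[0,0,0]},{"grip":44,"linear":[0,0,-35],"rot":[0,0,0]},{"grip":44,"linear":[0,0,-25],"rot":[0,0,0]},{"grip":44,"linear":[0,0,-10],"rot":[0,0,0]},{"grip":44,"linear":[0,0,0],"rot":[0,0,0]},{"grip":44,"linear":[0,0,0],"rot":[0,0,0]}]'; python3 plan.py 445.5 -155.8 60 -45 180
```

```text
time_s: 13.67
eef_pos: [551.0, -375.2, 123.2]
ee_rot: [-0.001, 0.924, 0.382, -0.0]
force: [-1.0, 0.0, -0.4]
grip_width: 0.574
t 13.67 pos [ 551.  -375.2  123.2] yaw -45.0 tilt 0.1 grip 49.0 q6-> 0.45
rotz (rad): -0.001 linear in tool now: [  80.4 -229.7   63.6]
linear in tool after rot: [  80.5 -229.6   63.6]
```

```bash
python3 -m creep '[{"grip":44,"linear":[7,-20,0],"rot":[0,0,0]},{"grip":44,"linear":[11.5,-33,0],"rot":[0,0,0]},{"grip":44,"linear":[11.5,-33,0],"rot":[0,0,0]},{"grip":44,"linear":[11.5,-33,0],"rot":[0,0,0]},{"grip":44,"linear":[11.5,-33,0],"rot":[0,0,0]},{"grip":44,"linear":[11.5,-33,0],"rot":[0,0,0]},{"grip":44,"linear":[10.5,-28,0],"rot":[0,0,0]},{"grip":44,"linear":[5.5,-16.5,30],"rot":[0,0,0]},{"grip":44,"linear":[0,0,33],"rot":[0,0,0]},{"grip":44,"linear":[0,0,0],"rot":[0,0,0]},{"grip":44,"linear":[0,0,0],"rot":[0,0,0]},{"grip":44,"linear":[0,0,0],"rot":[0,0,0]}]'; python3 plan.py 445.5 -155.8 13.9 -45 180
python3 - <<'E'
from h import *
import pickle
c=imaging.camera_params("wrist"); p,d=imaging.capture("wrist"); cv2.imwrite("pics/w12.png",p[:,:,::-1]);pickle.dump(c,open("pics/w12.pkl","wb"))
E
```

```text
time_s: 14.67
eef_pos: [446.6, -156.8, 62.1]
ee_rot: [0.0, 0.924, 0.382, 0.0]
force: [0.0, 0.6, -0.3]
grip_width: 0.576
t 14.67 pos [ 446.6 -156.8   62.1] yaw -45.1 tilt 0.01 grip 49.2 q6-> 0.45
rotz (rad): -0.001 linear in tool now: [-0.1 -1.5 48.2]
linear in tool after rot: [-0.1 -1.5 48.2]
```

View pics/w12.png

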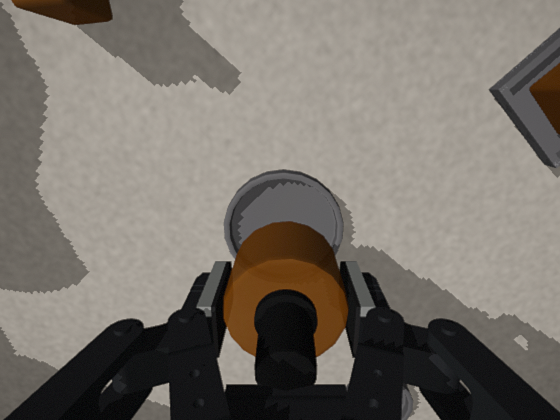

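```bash
python3 - <<'E'
from wm import *
import pickle
c=pickle.load(open("pics/w12.pkl","rb"))
a=ray(c,284,170.5,10)[:2]; l=ray(c,224.5,225,10)[:2]; r=ray(c,344,225,10)[:2]
d=np.array([.707,.707]); 
print(a,l,r,(l+r)/2, np.hypot(*(l-r)), a-37*d)
E
python3 -m creep '[{"grip":44,"linear":[0,-0.5,20],"rot":[0,0,0]},{"grip":44,"linear":[0,0,13],"rot":[0,0,0]},{"grip":44,"linear":[0,0,6],"rot":[0,0,0]},{"grip":44,"linear":[0,0,0],"rot":[0,0,0]},{"grip":44,"linear":[0,0,0],"rot":[0,0,0]},{"grip":44,"linear":[0,0,0],"rot":[0,0,0]}]'
```

```text
[ 473.8236531 -129.9573028] [ 424.04892294 -128.16155487] [ 475.59122496 -179.90032302] [ 449.82007395 -154.03093895] 73.0308772165161 [ 447.6646531 -156.1163028]
time_s: 15.22
eef_pos: [446.5, -156.4, 23.6]
ee_rot: [0.001, 0.924, 0.382, 0.001]
force: [0.6, -0.4, -0.1]
grip_width: 0.578
```

Centred to within about 1 mm. Lowering to contact.

```bash
python3 -m creep '[{"grip":44,"linear":[0,0,4],"rot":[0,0,0]},{"grip":44,"linear":[0,0,3],"rot":[0,0,0]},{"grip":44,"linear":[0,0,1],"rot":[0,0,0]},{"grip":44,"linear":[0,0,0],"rot":[0,0,0]},{"grip":44,"linear":[0,0,0],"rot":[0,0,0]},{"grip":44,"linear":[0,0,0],"rot":[0,0,0]}]'
python3 -m creep '[{"grip":44,"linear":[0,0,0.8],"rot":[0,0,0]},{"grip":44,"linear":[0,0,0],"rot":[0,0,0]},{"grip":44,"linear":[0,0,0],"rot":[0,0,0]}]'
```

```text
time_s: 15.72
eef_pos: [445.9, -155.9, 14.6]
ee_rot: [0.0, 0.924, 0.382, 0.0]
force: [-0.4, -0.5, -0.1]
grip_width: 0.574
time_s: 15.97
eef_pos: [446.0, -155.9, 13.9]
ee_rot: [0.0, 0.924, 0.382, 0.0]
force: [0.7, -0.1, -0.1]
grip_width: 0.579
```

```bash
python3 -m creep '[{"grip":44,"linear":[0,0,0.6],"rot":[0,0,0]},{"grip":44,"linear":[0,0,0],"rot":[0,0,0]},{"grip":44,"linear":[0,0,0],"rot":[0,0,0]}]'
```

```text
time_s: 16.22
eef_pos: [446.0, -156.0, 13.8]
ee_rot: [0.0, 0.924, 0.382, 0.0]
force: [-1.5, 1.2, 8.8]
grip_width: 0.576
```

Contact at 13.8. Releasing, then moving up.

```bash
python3 -m creep '[{"grip":55,"linear":[0,0,0],"rot":[0,0,0]},{"grip":62,"linear":[0,0,0],"rot":[0,0,0]},{"grip":70,"linear":[0,0,0],"rot":[0,0,0]},{"grip":75,"linear":[0,0,0],"rot":[0,0,0]},{"grip":75,"linear":[0,0,0],"rot":[0,0,0]}]'
python3 -m creep '[{"grip":75,"linear":[0,0,-15],"rot":[0,0,0]},{"grip":75,"linear":[0,0,-35],"rot":[0,0,0]},{"grip":75,"linear":[0,0,-40],"rot":[0,0,0]},{"grip":75,"linear":[0,0,-40],"rot":[0,0,0]},{"grip":75,"linear":[0,0,-40],"rot":[0,0,0]},{"grip":75,"linear":[0,0,-35],"rot":[0,0,0]},{"grip":75,"linear":[0,0,0],"rot":[0,0,0]},{"grip":75,"linear":[0,0,0],"rot":[0,0,0]}]'
python3 plan.py 460 10 220 -42 180
python3 - <<'E'
from h import *
import pickle
c=imaging.camera_params("wrist"); p,d=imaging.capture("wrist"); cv2.imwrite("pics/w13.png",p[:,:,::-1]);pickle.dump(c,open("pics/w13.pkl","wb"))
E
```

```text
time_s: 16.63
eef_pos: [445.8, -155.9, 13.1]
ee_rot: [-0.0, 0.924, 0.382, -0.0]
force: [0.1, 0.4, 0.3]
grip_width: 0.876
time_s: 17.3
eef_pos: [446.4, -156.2, 219.6]
ee_rot: [0.002, 0.924, 0.382, 0.001]
force: [-0.4, 0.2, 0.1]
grip_width: 0.878
t 17.3 pos [ 446.4 -156.2  219.6] yaw -45.0 tilt 0.21 grip 75.0 q6-> 0.75
rotz (rad): -0.053 linear in tool now: [ 127.1 -108.    -0.7]
linear in tool after rot: [ 132.6 -101.1   -0.7]
```

View pics/w13.png

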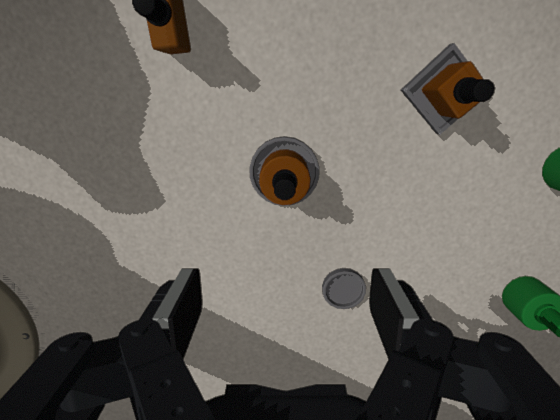

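The wide bottle is in its dish at (285,175). Next is the oblong bottle, at (168,25).

```bash
python3 -m creep '[{"grip":75,"linear":[31,-27,0],"rot":[0,0,0]},{"grip":75,"linear":[32,-27,0],"rot":[0,0,0]},{"grip":75,"linear":[32,-27,0],"rot":[0,0,0]},{"grip":75,"linear":[32,-27,0],"rot":[0,0,0]},{"grip":75,"linear":[0,0,0],"rot":[0,0,0]},{"grip":75,"linear":[0,0,0],"rot":[0,0,0]},{"grip":75,"linear":[0,0,0],"rot":[0,0,0]}]'
python3 - <<'E'
from h import *
import pickle
c=imaging.camera_params("wrist"); p,d=imaging.capture("wrist"); cv2.imwrite("pics/w14.png",p[:,:,::-1]);pickle.dump(c,open("pics/w14.pkl","wb"))
E
```

```text
time_s: 17.93
eef_pos: [459.0, 9.4, 217.0]
ee_rot: [-0.001, 0.924, 0.382, -0.001]
force: [-0.4, 0.2, -0.0]
grip_width: 0.88
```

View pics/w14.png

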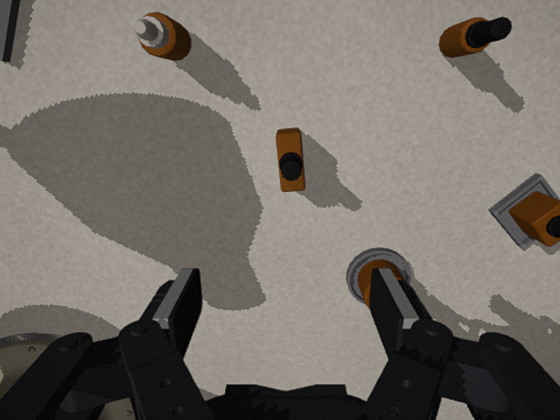

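```bash
python3 - <<'E'
import cv2
p=cv2.imread("pics/w14.png"); cv2.imwrite("pics/w14c.png",cv2.resize(p[120:200,255:335],(560,560),interpolation=cv2.INTER_NEAREST))
E
```

```text
(no output)
```

View pics/w14c.png

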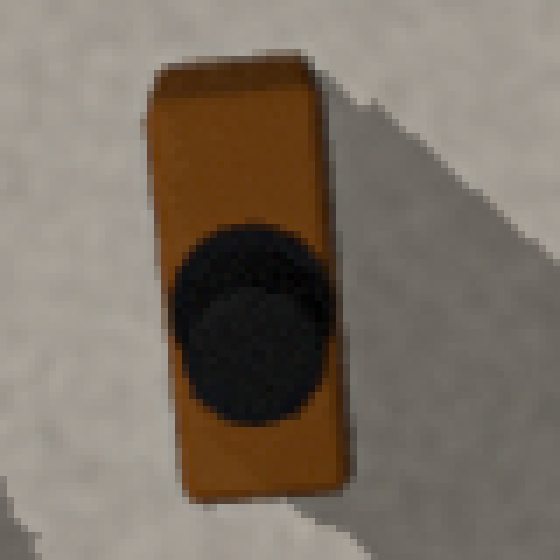

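```bash
python3 - <<'E'
from wm import *
import pickle
c=pickle.load(open("pics/w14.pkl","rb"))
q=np.array([ray(c,255+a/7-.5,120+b/7-.5,44)[:2] for a,b in((148,102),(313,91),(340,490),(184,498))]);print(q.round(1),q.mean(0)); 
for i in range(4): e=q[(i+1)%4]-q[i]; print(np.degrees(np.arctan2(e[1],e[0])).round(1),np.hypot(*e).round(1))
print(ray(c,255+257/7-.5,120+357/7-.5,76))
E
python3 plan.py 475 16 100 -41 180
```

```text
[[484.4  46.2]
 [500.4  32.1]
 [465.6  -8.9]
 [449.7   5.4]] [475.02862794  18.69635882]
-41.3 21.4
-130.4 53.8
138.0 21.3
49.7 53.6
[475.48766164  17.8572807   76.        ]
t 17.98 pos [459.1   8.8 217.3] yaw -45.1 tilt 0.11 grip 75.2 q6-> 0.75
rotz (rad): -0.072 linear in tool now: [ 16.5   6.3 117.2]
linear in tool after rot: [ 16.    7.5 117.2]
```

```bash
python3 -m creep '[{"grip":70,"linear":[0,0,10],"rot":[0,0,-0.084]},{"grip":70,"linear":[17.7,6.1,20],"rot":[0,0,0]},{"grip":70,"linear":[0,0,40],"rot":[0,0,0]},{"grip":70,"linear":[0,0,35],"rot":[0,0,0]},{"grip":70,"linear":[0,0,0],"rot":[0,0,0]},{"grip":70,"linear":[0,0,0],"rot":[0,0,0]},{"grip":70,"linear":[0,0,0],"rot":[0,0,0]}]'
python3 plan.py 475.2 18.3 12 -40.3 180
python3 - <<'E'
from h import *
import pickle
c=imaging.camera_params("wrist"); p,d=imaging.capture("wrist"); cv2.imwrite("pics/w15.png",p[:,:,::-1]);pickle.dump(c,open("pics/w15.pkl","wb"))
E
```

```text
time_s: 18.57
eef_pos: [476.4, 18.2, 114.9]
ee_rot: [0.001, 0.907, 0.42, 0.001]
force: [-0.5, 0.1, 0.5]
grip_width: 0.822
t 18.57 pos [476.4  18.2 114.9] yaw -40.3 tilt 0.13 grip 70.2 q6-> 0.74
rotz (rad): -0.0 linear in tool now: [ -0.9  -1.2 102.9]
linear in tool after rot: [ -0.9  -1.2 102.9]
```

View pics/w15.png

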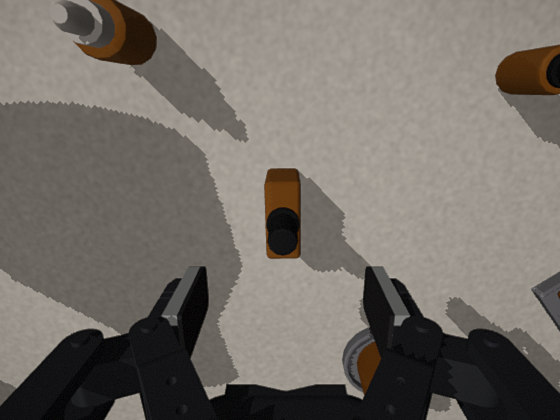

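The bottle is aligned vertically at (283,215) between the pads. Descending and gripping.

```bash
python3 -m creep '[{"grip":70,"linear":[-0.5,-0.8,35],"rot":[0,0,0]},{"grip":70,"linear":[0,0,35],"rot":[0,0,0]},{"grip":70,"linear":[0,0,20],"rot":[0,0,0]},{"grip":70,"linear":[0,0,8],"rot":[0,0,0]},{"grip":70,"linear":[0,0,4],"rot":[0,0,0]},{"grip":70,"linear":[0,0,0],"rot":[0,0,0]},{"grip":70,"linear":[0,0,0],"rot":[0,0,0]},{"grip":70,"linear":[0,0,0],"rot":[0,0,0]},{"grip":70,"linear":[0,0,0],"rot":[0,0,0]}]'
python3 plan.py 475.2 18.3 12 -40.3 180
python3 -m creep '[{"grip":45,"linear":[0,0,0],"rot":[0,0,0]},{"grip":35,"linear":[0,0,0],"rot":[0,0,0]},{"grip":18,"linear":[0,0,0],"rot":[0,0,0]},{"grip":18,"linear":[0,0,0],"rot":[0,0,0]},{"grip":18,"linear":[0,0,0],"rot":[0,0,0]},{"grip":18,"linear":[0,0,0],"rot":[0,0,0]},{"grip":18,"linear":[0,0,0],"rot":[0,0,0]},{"grip":18,"linear":[0,0,0],"rot":[0,0,0]}]' 30
python3 plan.py 475.2 18.3 12 -40.3 180
python3 - <<'E'
from h import *
import pickle
c=imaging.camera_params("wrist"); p,d=imaging.capture("wrist"); cv2.imwrite("pics/w16.png",p[:,:,::-1]);pickle.dump(c,open("pics/w16.pkl","wb"))
E
```

```text
time_s: 19.37
eef_pos: [475.2, 19.2, 12.3]
ee_rot: [0.001, 0.907, 0.421, 0.001]
force: [-0.2, 0.7, -0.6]
grip_width: 0.822
t 19.37 pos [475.2  19.2  12.3] yaw -40.2 tilt 0.12 grip 70.2 q6-> 0.74
rotz (rad): 0.001 linear in tool now: [-0.7  0.6  0.3]
linear in tool after rot: [-0.7  0.6  0.3]
time_s: 20.03
eef_pos: [474.7, 19.3, 11.4]
ee_rot: [0.0, 0.907, 0.421, 0.0]
force: [0.2, 0.7, 4.8]
grip_width: 0.279
t 20.03 pos [474.7  19.3  11.4] yaw -40.2 tilt 0.02 grip 23.9 q6-> 0.74
rotz (rad): 0.001 linear in tool now: [-0.5  1.1 -0.6]
linear in tool after rot: [-0.5  1.1 -0.6]
```

View pics/w16.png

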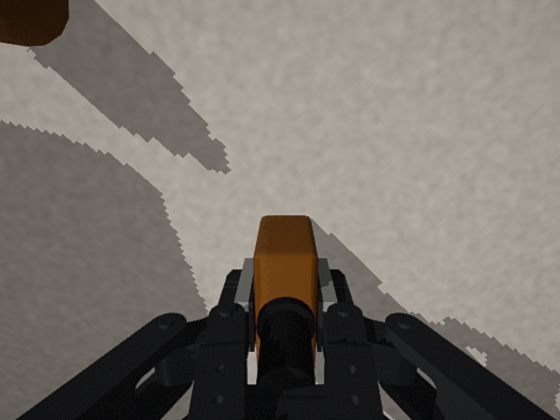

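```bash
python3 -m creep '[{"grip":18,"linear":[0,0,-15],"rot":[0,0,0]},{"grip":18,"linear":[0,0,-30],"rot":[0,0,0]},{"grip":18,"linear":[0,0,-38],"rot":[0,0,0]},{"grip":18,"linear":[0,0,-35],"rot":[0,0,0]},{"grip":18,"linear":[0,0,-12],"rot":[0,0,0]},{"grip":18,"linear":[0,0,0],"rot":[0,0,0]},{"grip":18,"linear":[0,0,0],"rot":[0,0,0.099]},{"grip":18,"linear":[0,0,0],"rot":[0,0,0.1]},{"grip":18,"linear":[0,0,0],"rot":[0,0,0.1]},{"grip":18,"linear":[0,0,0],"rot":[0,0,0.1]},{"grip":18,"linear":[0,0,0],"rot":[0,0,0.1]},{"grip":18,"linear":[0,0,0],"rot":[0,0,0]}]'
python3 plan.py 375.4 310.5 15.4 -68.8 180
```

```text
time_s: 21.08
eef_pos: [473.9, 19.5, 139.7]
ee_rot: [-0.0, 0.983, 0.182, -0.001]
force: [0.3, 0.5, 0.4]
grip_width: 0.278
t 21.08 pos [473.9  19.5 139.7] yaw -69.0 tilt 0.15 grip 23.7 q6-> 1.89
rotz (rad): -0.004 linear in tool now: [  12.5 -306.8  124.7]
linear in tool after rot: [  13.7 -306.8  124.7]
```

```bash
python3 -m creep '[{"grip":18,"linear":[1.3,-20,0],"rot":[0,0,0]},{"grip":18,"linear":[1.3,-36,0],"rot":[0,0,0]},{"grip":18,"linear":[1.3,-36,0],"rot":[0,0,0]},{"grip":18,"linear":[1.3,-36,0],"rot":[0,0,0]},{"grip":18,"linear":[1.3,-36,0],"rot":[0,0,0]},{"grip":18,"linear":[1.3,-36,0],"rot":[0,0,0]},{"grip":18,"linear":[1.3,-36,0],"rot":[0,0,0]},{"grip":18,"linear":[1.3,-36,0],"rot":[0,0,0]},{"grip":18,"linear":[1.3,-20,0],"rot":[0,0,0]},{"grip":18,"linear":[1.3,-15,0],"rot":[0,0,0]},{"grip":18,"linear":[0,0,0],"rot":[0,0,0]},{"grip":18,"linear":[0,0,0],"rot":[0,0,0]}]'
python3 -m creep '[{"grip":18,"linear":[0,0,30],"rot":[0,0,0]},{"grip":18,"linear":[0,0,30],"rot":[0,0,0]},{"grip":18,"linear":[0,0,15],"rot":[0,0,0]},{"grip":18,"linear":[0,0,0],"rot":[0,0,0]},{"grip":18,"linear":[0,0,0],"rot":[0,0,0]},{"grip":18,"linear":[0,0,0],"rot":[0,0,0]},{"grip":18,"linear":[0,0,0],"rot":[0,0,0]}]'
python3 plan.py 375.4 310.5 15.4 -68.8 180
python3 - <<'E'
from h import *
import pickle
c=imaging.camera_params("wrist"); p,d=imaging.capture("wrist"); cv2.imwrite("pics/w17.png",p[:,:,::-1]);pickle.dump(c,open("pics/w17.pkl","wb"))
E
```

```text
time_s: 22.08
eef_pos: [375.2, 310.3, 140.3]
ee_rot: [0.0, 0.983, 0.186, -0.001]
force: [0.4, -0.1, -1.4]
grip_width: 0.275
time_s: 22.67
eef_pos: [376.6, 310.3, 67.4]
ee_rot: [-0.0, 0.983, 0.184, 0.001]
force: [-0.7, -0.7, -0.9]
grip_width: 0.278
t 22.67 pos [376.6 310.3  67.4] yaw -68.8 tilt 0.13 grip 23.8 q6-> 1.89
rotz (rad): -0.0 linear in tool now: [-1.2 -0.6 52. ]
linear in tool after rot: [-1.2 -0.6 52. ]
```

View pics/w17.png

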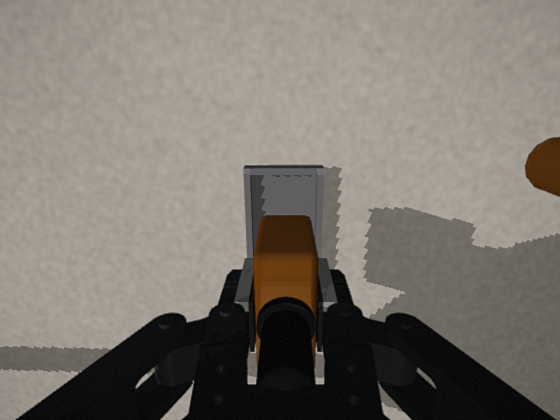

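```bash
python3 - <<'E'
from wm import *
import pickle
c=pickle.load(open("pics/w17.pkl","rb"))
a=ray(c,244,165.5,10)[:2]; b=ray(c,324,165.5,10)[:2]; t=np.radians(21.2)
print(np.hypot(*(a-b)),(a+b)/2-40*np.array([np.cos(t),np.sin(t)]),np.degrees(np.arctan2(*(b-a)[::-1])))
E
python3 -m creep '[{"grip":18,"linear":[-0.5,0,20],"rot":[0,0,0]},{"grip":18,"linear":[0,0,15],"rot":[0,0,0]},{"grip":18,"linear":[0,0,9],"rot":[0,0,0]},{"grip":18,"linear":[0,0,0],"rot":[0,0,0]},{"grip":18,"linear":[0,0,0],"rot":[0,0,0]},{"grip":18,"linear":[0,0,0],"rot":[0,0,0]},{"grip":18,"linear":[0,0,0],"rot":[0,0,0]}]'
```

```text
47.41360212881553 [377.07690623 310.57610589] -68.85910671375181
time_s: 23.3
eef_pos: [375.8, 310.4, 23.1]
ee_rot: [-0.0, 0.983, 0.184, 0.001]
force: [0.7, -0.5, -0.0]
grip_width: 0.279
```

```bash
python3 -m creep '[{"grip":18,"linear":[0.5,0,3],"rot":[0,0,0]},{"grip":18,"linear":[0,0,2],"rot":[0,0,0]},{"grip":18,"linear":[0,0,1.2],"rot":[0,0,0]},{"grip":18,"linear":[0,0,0],"rot":[0,0,0]},{"grip":18,"linear":[0,0,0],"rot":[0,0,0]},{"grip":18,"linear":[0,0,0],"rot":[0,0,0]}]'
python3 -m creep '[{"grip":18,"linear":[0,0,0.8],"rot":[0,0,0]},{"grip":18,"linear":[0,0,0],"rot":[0,0,0]},{"grip":18,"linear":[0,0,0],"rot":[0,0,0]}]'
```

```text
time_s: 23.8
eef_pos: [375.8, 310.3, 16.0]
ee_rot: [-0.0, 0.983, 0.184, -0.0]
force: [-0.3, -0.0, 0.1]
grip_width: 0.277
time_s: 24.05
eef_pos: [375.9, 310.4, 15.4]
ee_rot: [-0.0, 0.983, 0.184, 0.0]
force: [-1.0, -0.9, 2.4]
grip_width: 0.274
```

```bash
python3 -m creep '[{"grip":32,"linear":[0,0,0],"rot":[0,0,0]},{"grip":42,"linear":[0,0,0],"rot":[0,0,0]},{"grip":55,"linear":[0,0,0],"rot":[0,0,0]},{"grip":65,"linear":[0,0,0],"rot":[0,0,0]},{"grip":65,"linear":[0,0,0],"rot":[0,0,0]},{"grip":65,"linear":[0,0,0],"rot":[0,0,0]}]'
python3 -m creep '[{"grip":65,"linear":[0,0,-15],"rot":[0,0,0]},{"grip":65,"linear":[0,0,-35],"rot":[0,0,0]},{"grip":65,"linear":[0,0,-40],"rot":[0,0,0]},{"grip":65,"linear":[0,0,-40],"rot":[0,0,0]},{"grip":65,"linear":[0,0,-40],"rot":[0,0,0]},{"grip":65,"linear":[0,0,-30],"rot":[0,0,0]},{"grip":65,"linear":[0,0,0],"rot":[0,0,0]},{"grip":65,"linear":[0,0,0],"rot":[0,0,0]}]'
python3 plan.py 640 -15 215 -69 180
python3 - <<'E'
from h import *
import pickle
c=imaging.camera_params("wrist"); p,d=imaging.capture("wrist"); cv2.imwrite("pics/w18.png",p[:,:,::-1]);pickle.dump(c,open("pics/w18.pkl","wb"))
E
```

```text
time_s: 24.55
eef_pos: [375.7, 310.3, 15.1]
ee_rot: [0.0, 0.983, 0.184, -0.0]
force: [-0.1, -0.0, 0.6]
grip_width: 0.76
time_s: 25.22
eef_pos: [376.1, 310.5, 216.3]
ee_rot: [-0.0, 0.983, 0.184, 0.001]
force: [0.0, -0.3, -0.6]
grip_width: 0.759
t 25.22 pos [376.1 310.5 216.3] yaw -68.8 tilt 0.17 grip 64.8 q6-> 1.18
rotz (rad): 0.003 linear in tool now: [128.4 398.9   1.6]
linear in tool after rot: [129.7 398.5   1.6]
```

View pics/w18.png

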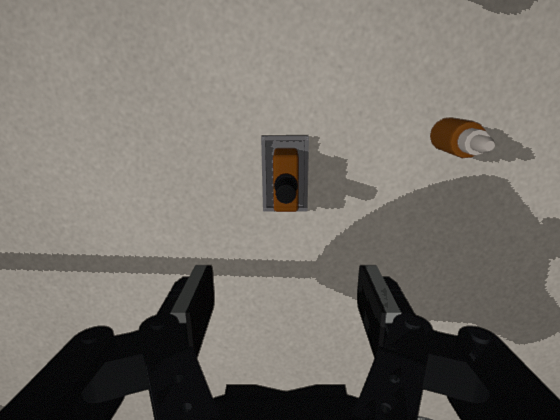

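The oblong bottle stands in its tray at (285,175). Next is the slim bottle.

```bash
python3 -m creep '[{"grip":65,"linear":[11.7,36.3,0],"rot":[0,0,0]},{"grip":65,"linear":[11.7,36.3,0],"rot":[0,0,0]},{"grip":65,"linear":[11.7,36.3,0],"rot":[0,0,0]},{"grip":65,"linear":[11.7,36.3,0],"rot":[0,0,0]},{"grip":65,"linear":[11.7,36.3,0],"rot":[0,0,0]},{"grip":65,"linear":[11.7,36.3,0],"rot":[0,0,0]},{"grip":65,"linear":[11.7,36.3,0],"rot":[0,0,0]},{"grip":65,"linear":[11.7,36.3,0],"rot":[0,0,0]},{"grip":65,"linear":[11.7,36.3,0],"rot":[0,0,0]},{"grip":65,"linear":[11.7,36.3,0],"rot":[0,0,0]},{"grip":65,"linear":[11.7,36.3,0],"rot":[0,0,0]}]'
python3 -m creep '[{"grip":65,"linear":[0,0,0],"rot":[0,0,0]},{"grip":65,"linear":[0,0,0],"rot":[0,0,0]},{"grip":65,"linear":[0,0,0],"rot":[0,0,0]}]'
python3 - <<'E'
from wm import *
import pickle
c=imaging.camera_params("wrist"); p,d=imaging.capture("wrist"); cv2.imwrite("pics/w19.png",p[:,:,::-1]);pickle.dump(c,open("pics/w19.pkl","wb"))
E
```

```text
time_s: 26.18
eef_pos: [640.3, -17.2, 212.9]
ee_rot: [-0.001, 0.983, 0.184, -0.002]
force: [0.3, 0.8, 0.8]
grip_width: 0.758
time_s: 26.43
eef_pos: [639.3, -15.0, 213.5]
ee_rot: [-0.001, 0.983, 0.184, -0.001]
force: [0.6, 0.1, 0.9]
grip_width: 0.765
```

View pics/w19.png

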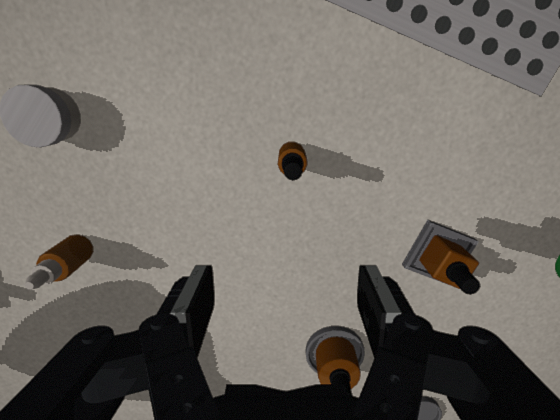

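```bash
python3 - <<'E'
import cv2
p=cv2.imread("pics/w19.png"); cv2.imwrite("pics/w19c.png",cv2.resize(p[130:190,262:322],(600,600),interpolation=cv2.INTER_NEAREST))
E
```

```text
(no output)
```

View pics/w19c.png

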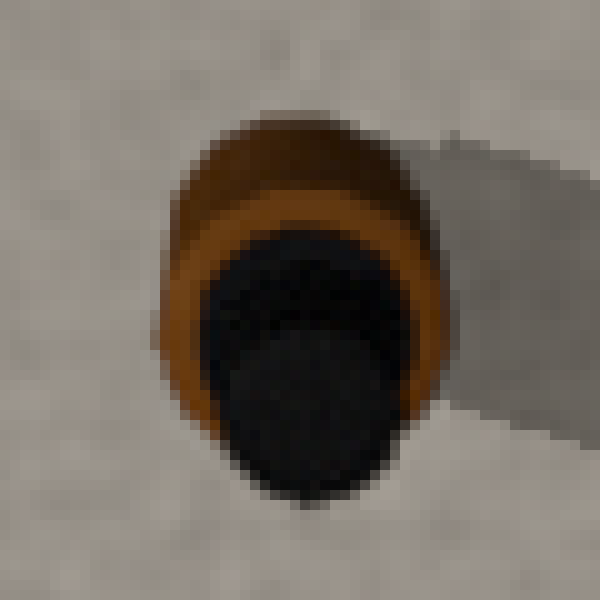

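```bash
python3 - <<'E'
from wm import *
import pickle
c=pickle.load(open("pics/w19.pkl","rb"))
print(ray(c,292.7,170.7,80),ray(c,291.9,162.5,46))
E
python3 plan.py 656 -14 12 -69 180
```

```text
[659.85837448 -14.08625884  80.        ] [659.59193921 -14.07969009  46.        ]
t 26.48 pos [639.3 -14.5 214.2] yaw -68.8 tilt 0.12 grip 65.3 q6-> 1.18
rotz (rad): 0.004 linear in tool now: [ 16.1   5.8 202.2]
linear in tool after rot: [ 16.1   5.7 202.2]
```

```bash
python3 -m creep '[{"grip":65,"linear":[19.2,7,20],"rot":[0,0,0]},{"grip":65,"linear":[0,0,40],"rot":[0,0,0]},{"grip":65,"linear":[0,0,35],"rot":[0,0,0]},{"grip":65,"linear":[0,0,0],"rot":[0,0,0]},{"grip":65,"linear":[0,0,0],"rot":[0,0,0]},{"grip":65,"linear":[0,0,0],"rot":[0,0,0]},{"grip":65,"linear":[0,0,0],"rot":[0,0,0]}]'
python3 plan.py 659.7 -14.1 16 -68.8 180
python3 - <<'E'
from wm import *
import pickle
c=imaging.camera_params("wrist"); p,d=imaging.capture("wrist"); cv2.imwrite("pics/w20.png",p[:,:,::-1]);pickle.dump(c,open("pics/w20.pkl","wb"))
E
```

```text
time_s: 27.07
eef_pos: [661.5, -14.9, 123.4]
ee_rot: [0.001, 0.983, 0.184, 0.002]
force: [0.2, -0.3, 0.4]
grip_width: 0.761
t 27.07 pos [661.5 -14.9 123.4] yaw -68.8 tilt 0.27 grip 65.0 q6-> 1.18
rotz (rad): 0.0 linear in tool now: [ -1.8  -1.7 107.4]
linear in tool after rot: [ -1.8  -1.7 107.4]
```

View pics/w20.png

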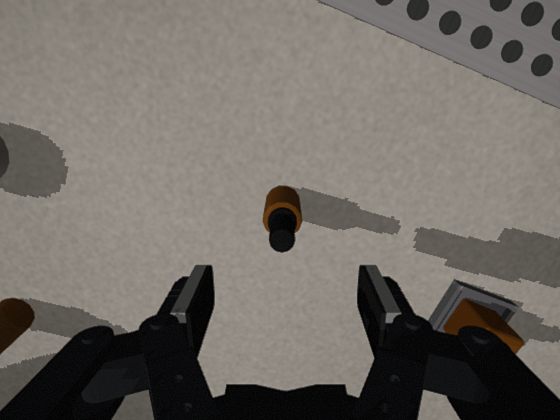

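```bash
python3 -m creep '[{"grip":65,"linear":[-1,-1,30],"rot":[0,0,0]},{"grip":65,"linear":[0,0,35],"rot":[0,0,0]},{"grip":65,"linear":[0,0,20],"rot":[0,0,0]},{"grip":65,"linear":[0,0,12],"rot":[0,0,0]},{"grip":65,"linear":[0,0,5],"rot":[0,0,0]},{"grip":65,"linear":[0,0,0],"rot":[0,0,0]},{"grip":65,"linear":[0,0,0],"rot":[0,0,0]},{"grip":65,"linear":[0,0,0],"rot":[0,0,0]},{"grip":65,"linear":[0,0,0],"rot":[0,0,0]}]'
python3 plan.py 659.7 -14.1 16 -68.8 180
python3 - <<'E'
from wm import *
import pickle
c=imaging.camera_params("wrist"); p,d=imaging.capture("wrist"); cv2.imwrite("pics/w21.png",p[:,:,::-1]);pickle.dump(c,open("pics/w21.pkl","wb"))
E
```

```text
time_s: 27.87
eef_pos: [659.9, -14.7, 19.7]
ee_rot: [0.0, 0.983, 0.184, 0.001]
force: [-0.0, 0.0, 0.8]
grip_width: 0.762
t 27.87 pos [659.9 -14.7  19.7] yaw -68.8 tilt 0.14 grip 65.1 q6-> 1.18
rotz (rad): -0.0 linear in tool now: [ 0.  -0.6  3.7]
linear in tool after rot: [ 0.  -0.6  3.7]
```

View pics/w21.png

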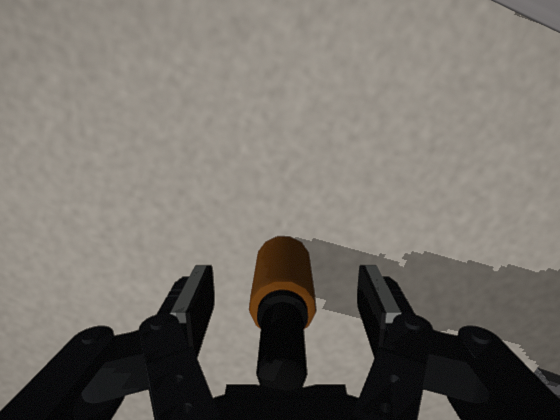

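```bash
python3 -m creep '[{"grip":65,"linear":[0,-0.8,3],"rot":[0,0,0]},{"grip":65,"linear":[0,0,0],"rot":[0,0,0]},{"grip":65,"linear":[0,0,0],"rot":[0,0,0]},{"grip":45,"linear":[0,0,0],"rot":[0,0,0]},{"grip":36,"linear":[0,0,0],"rot":[0,0,0]},{"grip":22,"linear":[0,0,0],"rot":[0,0,0]},{"grip":22,"linear":[0,0,0],"rot":[0,0,0]},{"grip":22,"linear":[0,0,0],"rot":[0,0,0]},{"grip":22,"linear":[0,0,0],"rot":[0,0,0]},{"grip":22,"linear":[0,0,0],"rot":[0,0,0]},{"grip":22,"linear":[0,0,0],"rot":[0,0,0]}]' 30
python3 - <<'E'
from wm import *
import pickle
c=imaging.camera_params("wrist"); p,d=imaging.capture("wrist"); cv2.imwrite("pics/w22.png",p[:,:,::-1]);pickle.dump(c,open("pics/w22.pkl","wb"))
E
```

```text
time_s: 28.83
eef_pos: [659.0, -13.8, 15.4]
ee_rot: [0.0, 0.983, 0.184, 0.0]
force: [-0.4, -0.1, 2.2]
grip_width: 0.32
```

View pics/w22.png

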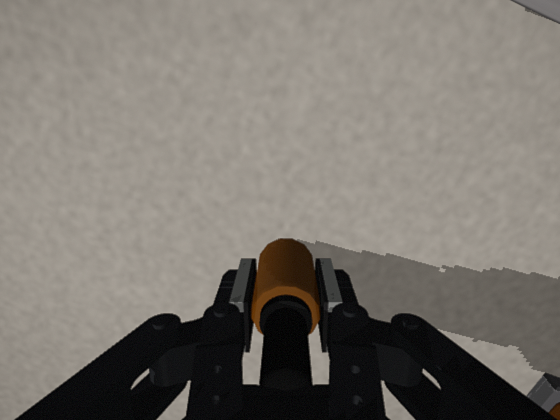

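```bash
python3 -m creep '[{"grip":22,"linear":[0,0,-15],"rot":[0,0,0]},{"grip":22,"linear":[0,0,-30],"rot":[0,0,0]},{"grip":22,"linear":[0,0,-38],"rot":[0,0,0]},{"grip":22,"linear":[0,0,-35],"rot":[0,0,0]},{"grip":22,"linear":[0,0,-12],"rot":[0,0,0]},{"grip":22,"linear":[0,0,0],"rot":[0,0,0]},{"grip":22,"linear":[0,0,0],"rot":[0,0,0]}]'
python3 plan.py 395.5 -306.4 19.4 -68.8 180
```

```text
time_s: 29.47
eef_pos: [658.6, -13.8, 144.4]
ee_rot: [-0.0, 0.983, 0.184, -0.0]
force: [0.1, -1.0, -0.9]
grip_width: 0.318
t 29.47 pos [658.6 -13.8 144.4] yaw -68.8 tilt 0.04 grip 27.1 q6-> 0.54
rotz (rad): -0.0 linear in tool now: [-350.9  177.9  125.2]
linear in tool after rot: [-351.   177.7  125.2]
```

```bash
python3 -m creep '[{"grip":22,"linear":[-20,10,0],"rot":[0,0,0]},{"grip":22,"linear":[-34,17,0],"rot":[0,0,0]},{"grip":22,"linear":[-34,17,0],"rot":[0,0,0]},{"grip":22,"linear":[-34,17,0],"rot":[0,0,0]},{"grip":22,"linear":[-34,17,0],"rot":[0,0,0]},{"grip":22,"linear":[-34,17,0],"rot":[0,0,0]},{"grip":22,"linear":[-34,17,0],"rot":[0,0,0]},{"grip":22,"linear":[-34,18,0],"rot":[0,0,0]},{"grip":22,"linear":[-34,18,0],"rot":[0,0,0]},{"grip":22,"linear":[-34,18,0],"rot":[0,0,0]},{"grip":22,"linear":[-25,12,0],"rot":[0,0,0]},{"grip":22,"linear":[0,0,0],"rot":[0,0,0]}]'
python3 -m creep '[{"grip":22,"linear":[0,0,0],"rot":[0,0,0]},{"grip":22,"linear":[0,0,30],"rot":[0,0,0]},{"grip":22,"linear":[0,0,30],"rot":[0,0,0]},{"grip":22,"linear":[0,0,15],"rot":[0,0,0]},{"grip":22,"linear":[0,0,0],"rot":[0,0,0]},{"grip":22,"linear":[0,0,0],"rot":[0,0,0]},{"grip":22,"linear":[0,0,0],"rot":[0,0,0]},{"grip":22,"linear":[0,0,0],"rot":[0,0,0]}]'
python3 plan.py 395.5 -306.4 19.4 -68.8 180
python3 - <<'E'
from wm import *
import pickle
c=imaging.camera_params("wrist"); p,d=imaging.capture("wrist"); cv2.imwrite("pics/w23.png",p[:,:,::-1]);pickle.dump(c,open("pics/w23.pkl","wb"))
E
```

```text
time_s: 30.47
eef_pos: [392.4, -309.0, 143.1]
ee_rot: [-0.001, 0.983, 0.181, -0.001]
force: [-0.5, 0.4, -0.7]
grip_width: 0.313
time_s: 31.13
eef_pos: [396.5, -306.7, 71.2]
ee_rot: [0.001, 0.983, 0.184, 0.0]
force: [0.7, -0.2, -0.8]
grip_width: 0.316
t 31.13 pos [ 396.5 -306.7   71.2] yaw -68.8 tilt 0.11 grip 27.0 q6-> 0.54
rotz (rad): 0.0 linear in tool now: [-0.8 -0.8 51.8]
linear in tool after rot: [-0.8 -0.8 51.8]
```

View pics/w23.png

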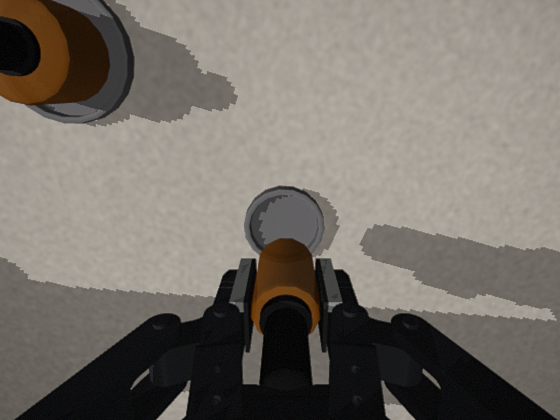

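```bash
python3 - <<'E'
from wm import *
import pickle
c=pickle.load(open("pics/w23.pkl","rb"))
a=ray(c,284.5,185.5,10)[:2]; t=np.radians(21.2)
l=ray(c,244.5,222,10)[:2]; r=ray(c,325,222,10)[:2]
print(a-26*np.array([np.cos(t),np.sin(t)]),(l+r)/2,np.hypot(*(l-r)))
E
python3 -m creep '[{"grip":22,"linear":[-0.3,-0.3,20],"rot":[0,0,0]},{"grip":22,"linear":[0,0,15],"rot":[0,0,0]},{"grip":22,"linear":[0,0,8],"rot":[0,0,0]},{"grip":22,"linear":[0,0,0],"rot":[0,0,0]},{"grip":22,"linear":[0,0,0],"rot":[0,0,0]},{"grip":22,"linear":[0,0,0],"rot":[0,0,0]},{"grip":22,"linear":[0,0,0],"rot":[0,0,0]}]'
```

```text
[ 397.68666568 -306.63704654] [ 399.50712607 -306.07779443] 51.34148946875914
time_s: 31.77
eef_pos: [395.9, -306.8, 28.1]
ee_rot: [0.001, 0.983, 0.184, 0.0]
force: [0.1, -0.1, -0.3]
grip_width: 0.318
```

Dish centre comes out at about (397,-306.5) and the TCP is at (396,-307), so I'll shift 1 mm and lower.

```bash
python3 -m creep '[{"grip":22,"linear":[1,0,4],"rot":[0,0,0]},{"grip":22,"linear":[0,0,2.5],"rot":[0,0,0]},{"grip":22,"linear":[0,0,1],"rot":[0,0,0]},{"grip":22,"linear":[0,0,0],"rot":[0,0,0]},{"grip":22,"linear":[0,0,0],"rot":[0,0,0]},{"grip":22,"linear":[0,0,0],"rot":[0,0,0]}]'
python3 -m creep '[{"grip":22,"linear":[0,0,0.6],"rot":[0,0,0]},{"grip":22,"linear":[0,0,0],"rot":[0,0,0]},{"grip":22,"linear":[0,0,0],"rot":[0,0,0]}]'
```

```text
time_s: 32.27
eef_pos: [396.4, -306.1, 19.7]
ee_rot: [-0.0, 0.983, 0.184, -0.0]
force: [0.4, -0.6, -0.3]
grip_width: 0.317
time_s: 32.52
eef_pos: [396.5, -306.1, 19.3]
ee_rot: [0.0, 0.983, 0.184, 0.0]
force: [-1.0, 0.6, 2.2]
grip_width: 0.318
```

Contact at 19.3, where I expected it. Releasing and retreating.

```bash
python3 -m creep '[{"grip":33,"linear":[0,0,0],"rot":[0,0,0]},{"grip":40,"linear":[0,0,0],"rot":[0,0,0]},{"grip":50,"linear":[0,0,0],"rot":[0,0,0]},{"grip":60,"linear":[0,0,0],"rot":[0,0,0]},{"grip":60,"linear":[0,0,0],"rot":[0,0,0]},{"grip":60,"linear":[0,0,0],"rot":[0,0,0]}]'
python3 -m creep '[{"grip":60,"linear":[0,0,-15],"rot":[0,0,0]},{"grip":60,"linear":[0,0,-35],"rot":[0,0,0]},{"grip":60,"linear":[0,0,-40],"rot":[0,0,0]},{"grip":60,"linear":[0,0,-40],"rot":[0,0,0]},{"grip":60,"linear":[0,0,-40],"rot":[0,0,0]},{"grip":60,"linear":[0,0,-30],"rot":[0,0,0]},{"grip":60,"linear":[0,0,0],"rot":[0,0,0]},{"grip":60,"linear":[0,0,0],"rot":[0,0,0]}]'
python3 -m creep '[{"grip":60,"linear":[-30,0,-20],"rot":[0,0,0]},{"grip":60,"linear":[-30,0,-20],"rot":[0,0,0]},{"grip":60,"linear":[0,0,0],"rot":[0,0,0]},{"grip":60,"linear":[0,0,0],"rot":[0,0,0]},{"grip":60,"linear":[0,0,0],"rot":[0,0,0]}]'
python3 - <<'E'
from wm import *
import pickle
for n in("wrist","top","scene"):
    c=imaging.camera_params(n); p,d=imaging.capture(n); cv2.imwrite(f"pics/f_{n}.png",p[:,:,::-1]);pickle.dump(c,open(f"pics/f_{n}.pkl","wb"))
E
```

```text
time_s: 33.02
eef_pos: [396.4, -306.0, 19.1]
ee_rot: [-0.0, 0.983, 0.184, -0.0]
force: [0.1, 0.3, 0.3]
grip_width: 0.701
time_s: 33.68
eef_pos: [396.7, -306.4, 220.2]
ee_rot: [0.001, 0.983, 0.184, 0.001]
force: [-0.2, 0.7, -0.3]
grip_width: 0.708
time_s: 34.1
eef_pos: [340.4, -327.2, 257.6]
ee_rot: [-0.001, 0.983, 0.184, -0.0]
force: [0.1, 0.0, -0.6]
grip_width: 0.701
```

View pics/f_wrist.png

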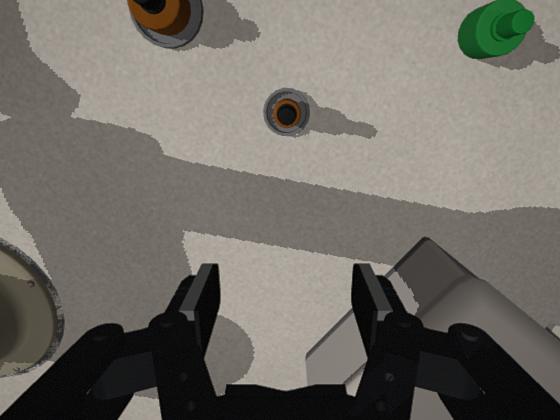

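View pics/f_top.png

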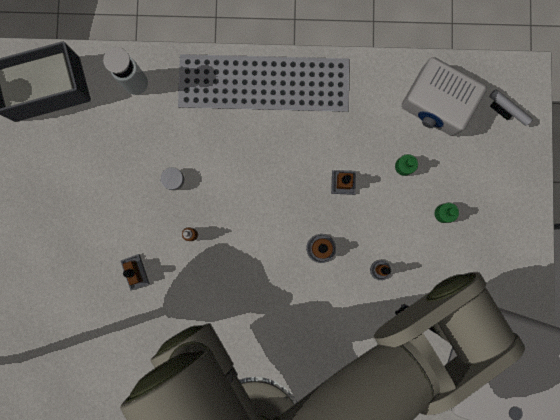

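View pics/f_scene.png

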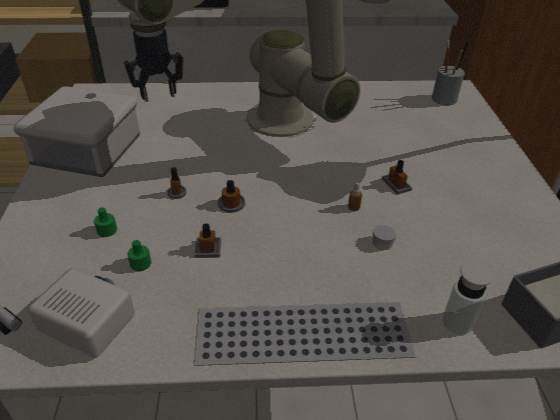

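All four stand in their holders. The top view shows them at (344,181), (322,248), (382,270) and (134,271), with the dropper at (190,234) and the jar at (172,178) apparently unmoved. One numeric check follows.

```bash
python3 - <<'E'
from wm import *
p0=cv2.imread("pics/top0.png").astype(int); p=cv2.imread("pics/f_top.png").astype(int); c=imaging.camera_params("top")
for n,u,v,h,H in(("square",344,181,72,(616,-209)),("wide",322,248,70,(446.2,-155.9)),("slim",382,270,80,(396.5,-306)),("oblong",134,271,76,(376,310.5))):
    m=blob((p.max(2)<38)&(abs(p[...,2]-p[...,0])<12),u,v,9); vv,uu=np.nonzero(m); w=ray(c,uu.mean(),vv.mean(),h-12+4)[:2]; print(n,len(uu),w.round(1),"d",(w-H).round(1))
for n,u,v in(("dropper",190,234),("jar",172,178)):
    print(n,np.abs(p[v-15:v+16,u-15:u+16]-p0[v-15:v+16,u-15:u+16]).mean().round(2))
E
```

```text
square 58 [ 614.6 -207.7] d [-1.4  1.3]
wide 55 [ 446.2 -154. ] d [0.  1.9]
slim 53 [ 397.3 -303.7] d [0.8 2.3]
oblong 60 [377.3 306.2] d [ 1.3 -4.3]
dropper 3.96
jar 3.81
```

```bash
python3 -c "
from rig import ctrl; print(ctrl.finish_job())"
```

```text
the job is handed in; nothing more can be done
None
```

All four black-capped bottles are in their matching holders and the job is handed in, at about 34 s of the 115 s. I gripped each one by its glass body, lowered it until the wrist force showed floor contact, and only then released it.

- **Placement:** in the final top view the caps came out 2 to 4.5 mm from their holder centres, against the 13 mm limit. The oblong bottle showed the largest offset, 4.5 mm. An earlier wrist view had it centred in its tray, so part of that is probably error in picking out the cap.
- **Height and upright:** I judged these from the contact heights, which matched the expected floor level within about 0.3 mm, and from the pictures. I did not measure tilt numerically.
- **Dropper and jar:** they look unmoved in the before and after pictures. The image patches around them changed by about 4 grey levels, which I take to be noise.
- **Green look-alikes:** these were left alone, and the arm ended clear of everything.

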